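Load a dead-weight pressure tester and float the stack with the air trigger

ROBOT

A 6-joint arm with a two-finger parallel gripper is mounted at the origin on the work surface. World frame = base frame: x ahead of the robot, y to its left, z up, the work surface at z = 0. Lengths are in mm, angles in rad, forces in N, time in s.
With the tool pointing down it reaches from about 350 to 775 mm from the base axis. Payload 7.3 kg.
Tool frame: the origin (TCP) lies midway between the tips of the shut fingers; the grasp point (between the pads) lies 19 mm behind it (arm.grasp_offset is the distance from the TCP to the grasp point, in mm); z points along the fingers, y is the line along which they close (so a half turn about z gives the same grasp; the last joint's range is limited). The gripper opens to 92 mm and grips with 3 to 60 N. Pads are 19 mm wide; open, the fingers measure 130 mm over their backs; the gripper's body (75 mm by 190 mm) begins 47 mm behind the grasp point.
Start: joints at [1.087, 0.342, 1.524, -0, 1.275, -0.146], TCP at [173.979, 495.358, 195.741] pointing down, gripper open.
Joint ranges: [-2.53, 2.53], [-0.77, 2.02], [0.04, 2.7], [-1, 4.14], [0.28, 2.66], [-3.11, 3.11]. Speed limits (rad/s): [2.57, 2.57, 3.14, 3.14, 3.14, 3.14].

INTERFACE

Orientations are given as a unit quaternion [x, y, z, w].
In Python, from station import arm, vision, job gives the robot as it stands.
- The arm moves only by the tool jog_arm, never from a script. Its argument "commands" is a list of rows, each an object with "dp": the shift along the tool's x, y, z in m, a list of three; "dr": the turn, a rotation vector about the tool's x, y, z in degrees, a list of three. In form: [{"dp": [tx, ty, tz], "dr": [rx, ry, rz]}, ...]. A call has 1 to 10 rows; each row shifts and turns the commanded pose from where the row before left it, along the tool's axes as they then stand; what a row does not reach is not made up. A row lasts 1/10 s, in which the tool goes at most 50 mm and 8.59 degrees, less where a joint would pass 70% of its speed; a pose out of reach is approached as far as the arm can. A call with a gripper value outside its range is refused whole. "grip" is the opening, from -1 (shut) to 1 (fully open), set as the call begins (left out, the last holds). The fingers move at their own pace and stop on an object; "grip_force" is the grip in N (left out, the last holds). Time passes only in rows, so rows that do not move let the fingers close. It gives the time, the measured TCP pose, the force, the opening and the grip force at its end, in the units of the state.
- arm.state(): the state, without advancing time (a new reading comes with each control period).
- vision.snapshot(name): name is "scene" or "top" or "wrist"; returns a dict with "pixels" (384x512x3 uint8, blue, green, red), "depth" (384x512 float32, mm along the optical axis (not along the pixel's ray), 0 where there is no reading), "vertical_fov" (degrees; the focal length in pixels is half the picture's height over the tangent of half this angle, whatever the lens; pixels are square), "cx", "cy" (the principal point, pixels), "cam_to_world" (4x4, takes a point from camera to world coordinates). Camera axes: x right, y down, z forward; pixel columns grow to the right and rows downward; lengths in mm; the calibration is good to about 2 mm. A picture is of the moment at which its call begins.
- job.hand_in(): hands the job in; it is judged then, once.
The state is a dict: "t": time; "q": joint angles; "joint_vel": joint speeds; "effort": joint torques, N m; "eef_pos": TCP position; "tool_rot": TCP orientation; "wrist_force": force on the tool from outside, world axes, zero at the start; "ft_torque": the same for the moment, N m; "width": opening from 0.0 (shut) to 1.0 (fully open); "grip_force": force on a finger pad.
Only numpy, scipy, OpenCV 4.12 (cv2) and the standard library are available. Lean on these libraries where they do the work, as an engineer would, in place of code of your own. Each camera call takes 0.05 s, during which the arm holds its last target. There are 200 camera calls.

TASK

Load the dead-weight tester: lower the large brass ring weight and then the small one down the carrier's post, without dropping them, until each lies flat and fully home. Only when both are on, squeeze the trigger of the clamped pistol-grip air valve all the way in to float the stack, hold it for about a second and let it go completely, then do that a second time, and finish with the trigger released and the stack settled. Leave the other things on the bench where they are.

Things in the scene. Friction and masses are not known exactly. Their poses are not given: they have to be found in the camera images.
- tester: dead-weight tester, fixed, left or right, yaw within 0.35: grey base 36 mm high, x -75 to 175 mm, y -70 to 70 mm; over the origin a steel column with the weight carrier; at x = 125 mm a round gauge (94 mm across, tilted up, top 140 mm above the bench); a black valve knob at x = 60, y = -110 mm, low. Origin on the bench under the column's axis, z up
- seat (a point): where the weights go: centre of the top face of the carrier's round plate (68 mm across, 8 mm thick) at the foot of its steel post, 105 mm above the bench with the piston down; z up. The plain post is 12 mm in diameter and 50 mm long, its last 7 mm tapering to 5 mm
- post_tip (a point): centre of the top of the carrier's post, 50 mm above the seat
- carrier (a joint): rise of the piston and carrier (m): 0 down on its stop, where it stays until air is let in; the trigger lifts it, 0.03 m per rad (6 mm at full squeeze), and it sinks as the trigger is let go. The gauge needle swings with it
- gun: pistol-grip air valve clamped on its side, fixed, left or right, yaw within 0.35. Barrel level along y at x = 85 mm in two clamp blocks (x from 60 mm, 101 mm high). The black grip runs level in -x to x = -55 mm, filling y -16 to 12, z 57 to 83 mm, open above and below. Trigger on its +y side. 8 mm tubes go down to the bench at x = -92 and at x = 85, y = 110. Origin on the bench below mid-grip
- grip_back (a point): middle of the grip's back (-y) face at the squeeze point (gun x = 0), 70 mm above the bench: one finger bears here. Nothing stands within 65 mm of it on that side
- trigger_pad (a point): middle of the trigger lever's outer (+y) face at the squeeze point (gun x = 0), 70 mm up: the other finger presses here, towards grip_back; let go it is 48 mm from grip_back, squeezed 36 mm. Steel lever 100 mm long, 18 mm high, 7 mm thick, pivoted at gun x = 62, y = 16 mm; let go, its free end leans out by 0.2 rad
- trigger (a joint): trigger angle (rad): 0 let go, 0.2 squeezed to its stop. A spring returns it; with the weights on the carrier about 7 N at the pad starts it and 11 N holds it in, a little more when moved fast; 30 N of grip is ample
- weight_large: large brass ring weight, lying flat: 64 mm outer diameter, 20 mm high, bore 15.6 mm, 0.5 kg. Origin at the centre of its underside, z along its axis. It goes on first, on the carrier's plate
- weight_small: small brass ring weight, lying flat: 50 mm outer diameter, 18 mm high, bore 15.6 mm, 0.26 kg. Origin at the centre of its underside, z along its axis. It goes on top of the large one, its underside 20 mm above the seat
- spindle: bystander: dark steel valve spindle standing on its 50 mm flange, 63 mm high; origin at the centre of its underside. It, the bearing, union, jar and the two weights stand in any arrangement on six places in two rows of three ahead of the robot, 110 to 125 mm apart
- bearing: bystander: steel ball bearing lying flat, 52 mm outer diameter, 15 mm high; origin at the centre of its underside
- union: bystander: brass hexagon union standing up, 42 mm over its corners, 34 mm high; origin at the centre of its underside
- jar: bystander: small round jar with a flat white lid, 48 mm diameter, 45 mm high; origin at the centre of its underside
- bush: bystander: plain steel bush (sleeve) standing between the two rows, 24 mm diameter, 28 mm high; origin at the centre of its underside
- oiler: bystander: small grey plastic bottle standing beside the gun's grip on its -y side, 38 mm diameter, 75 mm high; origin at the centre of its underside
- spanner: bystander: steel open-ended spanner 170 mm long, lying flat before the tester, along its own x; origin at the middle of its underside
- screwdriver: bystander: screwdriver 190 mm long with a black handle, lying flat across the far edge of the work, along its own x; origin at the middle of its underside
There are look-alikes about, which are no part of the job. What is shaped like the weight_large but pink or turquoise is not meant. Leave any green look-alike of the weight_small alone.

How it is judged (in metres and radians):
On the way, in this order (a step that is already met when the one before it is completed fails the run):
1. both weights lie home on the carrier, the large one below, let go, and the trigger is not squeezed (horizontal distance between each of weight_large, weight_small and seat below 0.004 m and z of weight_large in the frame of seat between -0.003 and 0.003 m and angle between each of weight_large, weight_small's own z axis and vertical below 0.06 rad and z of weight_small in the frame of seat between 0.017 and 0.023 m and contact force between the fingers and weight_large below 0.3 N and contact force between the fingers and weight_small below 0.3 N and value of joint trigger below 0.03 rad), for 0.3 s.
2. the trigger is squeezed at least nine tenths of its way and held, the stack floating (value of joint trigger above 0.18 rad and horizontal distance between each of weight_large, weight_small and seat below 0.004 m and z of weight_large in the frame of seat between -0.003 and 0.003 m and angle between each of weight_large, weight_small's own z axis and vertical below 0.06 rad and z of weight_small in the frame of seat between 0.017 and 0.023 m), for 0.7 s.
3. the trigger is let go and the stack has settled (value of joint trigger below 0.03 rad and horizontal distance between each of weight_large, weight_small and seat below 0.004 m and z of weight_large in the frame of seat between -0.003 and 0.003 m and angle between each of weight_large, weight_small's own z axis and vertical below 0.06 rad and z of weight_small in the frame of seat between 0.017 and 0.023 m), for 0.2 s.
4. the trigger is squeezed and held a second time (all of step 2), for 0.7 s.
At the end, for the whole second after the job is handed in: The large weight lies on the carrier's plate and the small one on it, each centred on the post within 4 mm, within 3 mm of its seated height and level within 0.06 rad, both let go and at rest; the trigger is back within 0.03 rad of its rest and the piston is down (all of step 3 and contact force between the fingers and weight_large below 0.3 N and contact force between the fingers and weight_small below 0.3 N and value of joint carrier below 0.0015 m and linear speed of each of weight_large, weight_small below 0.02 m/s); the robot touches nothing.
It fails at once if the trigger is squeezed while a weight is missing from the carrier (value of joint trigger above 0.08 rad and (not (horizontal distance between weight_large and seat below 0.006 m and z of weight_large in the frame of seat below 0.045 m) or not (horizontal distance between weight_small and seat below 0.006 m and z of weight_small in the frame of seat below 0.045 m))).
It fails at once if a weight is dropped down the post instead of being lowered (faster than 0.4 m/s) (((horizontal distance between weight_large and seat below 0.006 m and z of weight_large in the frame of seat below 0.045 m) and linear speed of weight_large above 0.4 m/s) or ((horizontal distance between weight_small and seat below 0.006 m and z of weight_small in the frame of seat below 0.045 m) and linear speed of weight_small above 0.4 m/s)).
It fails at once if a bystander is pushed more than 20 mm or knocked over (distance of any of spindle, bearing, union, jar, bush, oiler, spanner, screwdriver from where it was at the start of the episode above 0.02 m or angle between any of spindle, bearing, union, jar, bush, oiler's own z axis and vertical above 0.4 rad).
It also fails if it takes over 72 s, if anything falls off the work surface, if the arm or the gripper's body presses on something with over 40 N, if the wrist force passes 120 N, or if a joint passes its speed limit or range.

## Working session

There is one attempt and no reset: what is moved stays moved. The work goes in short steps, Python scripts to look and compute and a tool call to move; the robot and the scene stay as the last step left them, time stands still between calls to the robot, and variables do not carry over. Pictures are saved under pics/ and viewed, at most 10 in all, crops included, and the job is handed in when it is done.

Besides the shell and the picture viewer there is one more tool, called as a command line: name --argument value ..., lists and objects as JSON in quotes. jog_arm: Moves the arm, as the interface text tells. Its arguments: {"type":"object","properties":{"commands":{"type":"array","items":{"type":"object","properties":{"dp":{"type":"array","items":{"type":"number"}},"dr":{"type":"array","items":{"type":"number"}}}}},"grip":{"type":"number"},"grip_force":{"type":"number"}},"required":["commands"]}

```bash
mkdir -p pics; cat > h.py <<'E'
import numpy as np, cv2
from station import arm, vision, job
def snap(n,save=None):
    s=vision.snapshot(n)
    p=np.array(s["pixels"]);d=np.array(s["depth"]);T=np.array(s["cam_to_world"])
    f=p.shape[0]/2/np.tan(np.radians(s["vertical_fov"])/2)
    v,u=np.mgrid[:p.shape[0],:p.shape[1]]
    P=np.stack([(u-s["cx"])/f*d,(v-s["cy"])/f*d,d,np.ones_like(d)],-1)@T.T
    W=P[...,:3]; W[d<=0]=np.nan
    if save: cv2.imwrite(f"pics/{save}.png",p)
    return p,d,W,f,T
E
python3 - <<'E'
from h import *
for n in("top","scene"):
    p,d,W,f,T=snap(n,n); np.savez(n,p=p,d=d,W=W,T=T,f=f); print(n,f,T.round(2).tolist())
print(arm.state())
a=cv2.imread("pics/top.png")
cv2.imwrite("pics/top2.png",cv2.resize(a,(800,600),interpolation=cv2.INTER_CUBIC))
E
```

```text
top 351.74739551874245 [[-0.0, -0.99, 0.11, 484.81], [-1.0, 0.0, -0.01, -35.91], [0.01, -0.11, -0.99, 1040.67], [0.0, 0.0, 0.0, 1.0]]
scene 472.60531410035094 [[0.26, 0.54, -0.8, 1626.99], [0.96, -0.16, 0.21, -324.77], [-0.01, -0.82, -0.57, 888.99], [0.0, 0.0, 0.0, 1.0]]
{'t': 0.1, 'q': array([ 1.08701965e+00,  3.42615919e-01,  1.52491179e+00,  2.60627597e-05,
        1.27539717e+00, -1.45970427e-01]), 'joint_vel': array([-0.00075176, -0.00228924, -0.00286015,  0.00105986, -0.00223778,
       -0.00104939]), 'effort': array([ 2.88325005e-03, -4.32010210e+01, -2.44695389e+01,  7.21485238e-02,
        5.26350620e-02, -3.96260202e-05]), 'eef_pos': array([173.76358339, 494.98865461, 195.1371439 ]), 'tool_rot': array([ 1.68104896e-01,  9.85768888e-01, -6.29503216e-04, -2.18144128e-04]), 'wrist_force': array([ 0.5533583 ,  0.33060875, -0.02512902]), 'ft_torque': array([-0.0448049 ,  0.01118692,  0.00237547]), 'grip_force': 0.0, 'width': 1.0014737500629722}
```

View pics/top2.png

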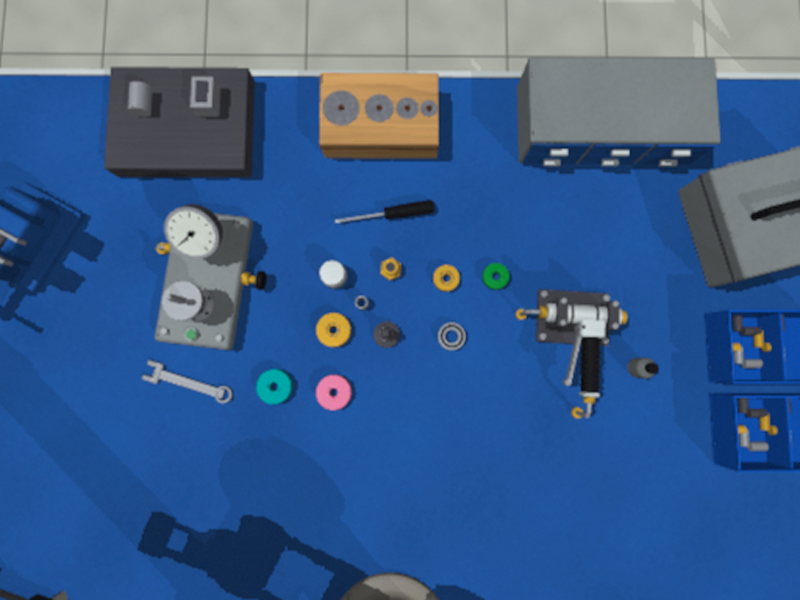

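View pics/scene.png

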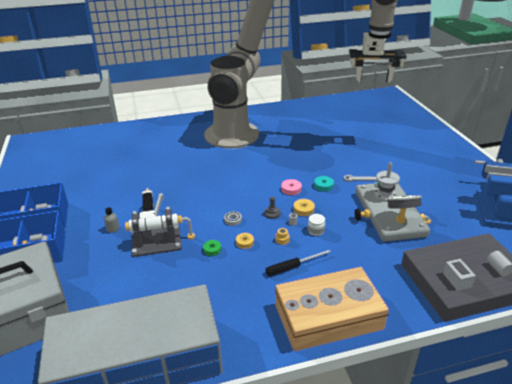

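The top view shows the large brass ring at (333,330), the small one at (446,278), the tester's post near (184,298) with its gauge at (192,230), and the gun's grip at (591,365) with the trigger on its left. The oiler is at (643,369). The scene view confirms this layout.

```bash
python3 - <<'E'
from h import *
Z=np.load("top.npz");p,W=Z["p"],Z["W"];s=1.5625
def box(x0,y0,x1,y1): 
    m=np.zeros(p.shape[:2],bool); m[int(y0/s):int(y1/s)+1,int(x0/s):int(x1/s)+1]=True; return m
def rep(n,m):
    q=W[m]; q=q[~np.isnan(q[:,0])]
    c,r=cv2.minEnclosingCircle(q[:,:2].astype(np.float32)); print(n,len(q),"circ",np.round(c,1),round(r,1),"mean",q.mean(0).round(1),"zmin/max",q[:,2].min().round(1),q[:,2].max().round(1)); return q
z=W[...,2]
rep("large",box(308,305,358,355)&(z>15)&(z<26))
rep("small",box(426,258,466,298)&(z>13)&(z<24))
t=box(150,270,215,330)
rep("plate",t&(z>98)&(z<112)); rep("post",t&(z>120))
print(W[t&(z>110)].round(1).tolist())
b=rep("base",box(140,195,270,360)&(z>30)&(z<42)); print(cv2.minAreaRect(b[:,:2].astype(np.float32)))
g=rep("gun grip",box(575,335,605,395)&(z>60)&(z<95)&(p.max(-1)<70)); r=cv2.minAreaRect(g[:,:2].astype(np.float32));print(r,cv2.boxPoints(r).round(1).tolist())
l=rep("lever",box(560,325,582,390)&(z>60)&(z<95)); r=cv2.minAreaRect(l[:,:2].astype(np.float32));print(r,cv2.boxPoints(r).round(1).tolist())
rep("oiler",box(625,350,665,385)&(z>30))
bl=box(530,280,625,350)&(z>60);rep("barrel",bl)
for n,b in dict(jar=(315,255,350,290),union=(375,250,405,285),bush=(350,290,373,313),spindle=(370,315,402,352),bearing=(435,320,470,352),green=(480,260,512,292)).items(): rep(n,box(*b)&(z>8))
E
```

```text
large 357 circ [556.3  93.4] 46.1 mean [544.8 103.1  20.3] zmin/max 15.4 25.5
small 200 circ [ 642.4 -107.9] 24.8 mean [ 642.3 -107.3   18.4] zmin/max 14.1 23.8
plate 478 circ [590.3 349.2] 34.4 mean [589.3 347.4 105.2] zmin/max 99.2 109.9
post 40 circ [590.1 349.4] 6.4 mean [588.9 346.3 141.6] zmin/max 120.2 159.2
[[593.0, 350.5, 154.5], [592.8, 347.4, 156.0], [593.3, 346.4, 152.4], [593.5, 344.6, 150.7], [594.4, 345.2, 143.4], [590.2, 349.5, 156.5], [590.4, 347.5, 155.4], [591.0, 347.2, 150.4], [591.3, 345.7, 148.0], [591.6, 344.2, 145.4], [592.4, 344.6, 138.5], [592.8, 343.6, 135.0], [594.0, 345.1, 125.2], [595.0, 346.1, 116.5], [588.7, 355.7, 147.9], [587.4, 348.2, 159.2], [587.8, 347.4, 155.4], [588.1, 345.8, 153.3], [588.2, 343.7, 152.2], [589.2, 344.9, 143.7], [589.6, 343.8, 140.1], [590.2, 343.4, 135.0], [591.4, 345.0, 125.0], [591.9, 344.3, 120.4], [592.6, 344.3, 114.2], [585.6, 351.1, 152.4], [585.7, 349.0, 151.5], [586.0, 347.6, 148.9], [586.0, 344.9, 149.2], [586.4, 344.1, 145.3], [587.2, 344.2, 138.9], [587.6, 343.4, 134.7], [588.7, 344.6, 125.8], [589.3, 344.3, 120.3], 
[... 1052 characters left out ...]
22070312, -339.3999938964844], [546.0999755859375, -299.5]]
oiler 169 circ [ 473.5 -464.2] 18.8 mean [ 473.4 -459.7   55.6] zmin/max 30.3 78.6
barrel 1080 circ [ 563.5 -335.4] 84.2 mean [ 556.2 -343.3   85.4] zmin/max 60.8 105.6
jar 245 circ [647.1 103.3] 23.8 mean [645.2 101.5  41.7] zmin/max 9.6 50.5
union 138 circ [659.9  -2.9] 19.8 mean [658.   -3.2  26.6] zmin/max 9.6 38.7
bush 36 circ [595.4  51.1] 12.0 mean [595.   50.4  25.1] zmin/max 9.0 32.0
spindle 216 circ [536.6   4.8] 24.6 mean [535.7   4.5  20.4] zmin/max 8.2 67.9
bearing 190 circ [ 532.8 -116.8] 25.7 mean [ 532.6 -116.7   15.3] zmin/max 9.5 20.1
green 208 circ [ 645.4 -201.6] 24.9 mean [ 645.2 -201.    18.1] zmin/max 8.7 22.3
```

jog_arm --commands '[{"dp":[-0.0435,-0.0226,0]},{"dp":[-0.0435,-0.0226,0]},{"dp":[-0.0435,-0.0226,0]},{"dp":[-0.0435,-0.0226,0]},{"dp":[-0.0435,-0.0226,0]},{"dp":[-0.0435,-0.0226,0]},{"dp":[-0.0435,-0.0226,0]},{"dp":[-0.0435,-0.0226,0]},{"dp":[-0.0435,-0.0226,0]},{"dp":[-0.0435,-0.0226,0]}]'

```text
$.commands[0]: bad value
```

jog_arm --commands '[{"dp":[-0.0,-0.02,0],"dr":[0,0,-6.5]},{"dr":[0,0,-6.4]},{"dr":[0,0,-6.4]},{"dp":[0,0,0]}]' --grip 0.7

```text
$.commands[1]: bad value
```

```bash
python3 - <<'E'
from h import *
p,d,W,f,T=snap("wrist","w1"); np.savez("w1",p=p,d=d,W=W,T=T,f=f); s=arm.state(); print(f,T.round(2).tolist(),s["t"],s["eef_pos"],s["tool_rot"],s["width"])
E
```

```text
327.46886026270136 [[0.33, 0.9, 0.27, 98.97], [0.94, -0.32, -0.1, 521.76], [-0.0, 0.29, -0.96, 383.75], [0.0, 0.0, 0.0, 1.0]] 0.15 [173.80582685 495.05639068 195.23082193] [ 1.68090242e-01  9.85771455e-01 -5.30292700e-04 -1.66977801e-04] 1.0055586018740315
```

View pics/w1.png

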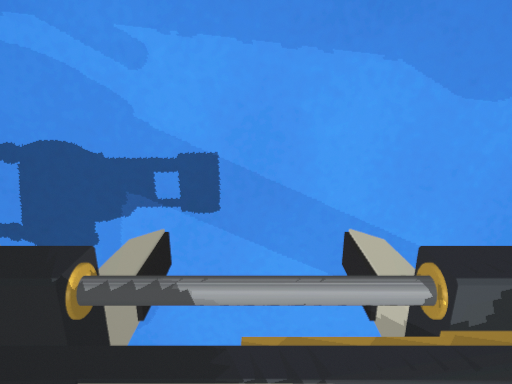

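The wrist view shows both fingertips near row 235 (columns 160 and 350), with the ground under the TCP above them. The rows also need both dp and dr.

jog_arm --commands '[{"dp":[-0.0435,-0.0226,0],"dr":[0,0,0]},{"dp":[-0.0435,-0.0226,0],"dr":[0,0,0]},{"dp":[-0.0435,-0.0226,0],"dr":[0,0,0]},{"dp":[-0.0435,-0.0226,0],"dr":[0,0,0]},{"dp":[-0.0435,-0.0226,0],"dr":[0,0,0]},{"dp":[-0.0435,-0.0226,0],"dr":[0,0,0]},{"dp":[-0.0435,-0.0226,0],"dr":[0,0,0]},{"dp":[-0.0435,-0.0226,0],"dr":[0,0,0]},{"dp":[-0.0435,-0.0226,0],"dr":[0,0,0]},{"dp":[-0.0435,-0.0226,0],"dr":[0,0,0]}]'

```text
t: 1.15
eef_pos: [510.5, 136.2, 195.6]
tool_rot: [0.168, 0.986, 0.0, -0.0]
wrist_force: [0.8, 0.3, 0.5]
width: 1.001
grip_force: 0.0
```

jog_arm --commands '[{"dp":[-0.043,-0.022,0],"dr":[0,0,-6.5]},{"dp":[0,0,0],"dr":[0,0,-6.4]},{"dp":[0,0,0],"dr":[0,0,-6.4]},{"dp":[0,0,0],"dr":[0,0,0]}]' --grip 0.7

```text
t: 1.55
eef_pos: [542.7, 102.5, 195.2]
tool_rot: [0.0, 1.0, 0.0, -0.001]
wrist_force: [-0.1, 1.0, -0.1]
width: 0.851
grip_force: 0.0
```

```bash
python3 - <<'E'
from h import *
p,d,W,f,T=snap("wrist","w2"); np.savez("w2",p=p,d=d,W=W,T=T,f=f); s=arm.state(); print(T.round(2).tolist(),s["t"],s["eef_pos"],s["tool_rot"],s["width"])
E
```

```text
[[0.0, 0.96, 0.29, 463.53], [1.0, -0.0, -0.0, 102.85], [-0.0, 0.29, -0.96, 383.88], [0.0, 0.0, 0.0, 1.0]] 1.6 [542.61515856 102.82114102 195.36387866] [ 1.81527593e-03  9.99998281e-01  3.63410852e-05 -3.75872936e-04] 0.8495712091693833
```

View pics/w2.png

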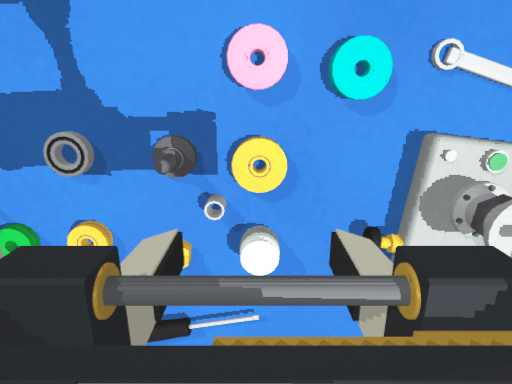

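The wrist view shows the large brass ring centred at (259,165) between the fingers; pink is at (258,57), turquoise at (361,67), the spindle at (173,156) and the bush at (214,207). The small ring is at (89,240), next to the green one.

```bash
cat >> h.py <<'E'
def proj(X,T,f):
    c=(np.c_[X,np.ones(len(X))]@np.linalg.inv(T).T)[:,:3]; return np.c_[f*c[:,0]/c[:,2]+256,f*c[:,1]/c[:,2]+192]
def cyl(x,y,z0,z1,r):
    a=np.linspace(0,2*np.pi,72,endpoint=False); c=np.c_[x+r*np.cos(a),y+r*np.sin(a)]
    return np.r_[np.c_[c,0*a+z0],np.c_[c,0*a+z1]]
def hc(pts):
    h=cv2.convexHull(pts.astype(np.float32)); m=cv2.moments(h); return np.array([m["m10"],m["m01"]])/m["m00"],m["m00"]
def yellow(p,win):
    h=cv2.cvtColor(p,cv2.COLOR_BGR2HSV); m=cv2.inRange(h,(15,110,90),(35,255,255)); k=np.zeros_like(m); u0,v0,u1,v1=win; k[v0:v1,u0:u1]=m[v0:v1,u0:u1]
    n,l,s,_=cv2.connectedComponentsWithStats(k); i=1+s[1:,4].argmax(); v,u=np.nonzero(l==i); return np.c_[u,v]
def fit(pts,T,f,x0,z0,z1,r):
    t,A=hc(pts); x=np.array(x0,float)
    for _ in range(6):
        F=lambda q:hc(proj(cyl(*q,z0,z1,r),T,f))[0]
        J=np.c_[F(x+[1,0])-F(x),F(x+[0,1])-F(x)]; x+=np.linalg.solve(J,t-F(x))
    return x,A/hc(proj(cyl(*x,z0,z1,r),T,f))[1]
E
python3 - <<'E'
from h import *
Z=np.load("w2.npz");p,T,f=Z["p"],Z["T"],float(Z["f"])
print(fit(yellow(p,(220,120,300,205)),T,f,(543,103),0,20,32))
Z=np.load("top.npz");p,T,f=Z["p"],Z["T"],float(Z["f"])
print(fit(yellow(p,(195,190,232,232)),T,f,(543,103),0,20,32))
print(fit(yellow(p,(270,165,300,192)),T,f,(643,-107),0,18,25))
E
```

```text
(array([543.36972084, 106.01587247]), 0.9265276211546997)
(array([546.40733806,  75.24020573]), 0.8765441195037013)
(array([ 644.61620467, -137.59885102]), 0.8094769161117749)
```

```bash
sed -i 's|^def proj(X,T,f):|def proj(X,T,f,C=None):|; s|+256,|+CC[0],|; s|/c\[:,2\]+192\]|/c[:,2]+CC[1]]|; s|^    p=np.array|    CC[:]=[s["cx"],s["cy"]]\n    p=np.array|; s|^def snap|CC=[256,192]\ndef snap|' h.py
python3 - <<'E'
from h import *
import h
for n,jobs in dict(wrist=[((220,120,300,205),(543,103),0,20,32)],top=[((195,190,232,232),(543,103),0,20,32),((270,165,300,192),(643,-107),0,18,25)]).items():
    p,d,W,f,T=snap(n); print(n,h.CC)
    for w,x,a,b,r in jobs:
        try: print(fit(yellow(p,w),T,f,x,a,b,r))
        except Exception as e: print(e)
s=arm.state(); print(s["eef_pos"],s["width"])
E
```

```text
wrist [256.2715562155655, 192.2730717492486]
(array([543.0154137 , 105.71531927]), 0.9301375038439023)
top [266.1296497306182, 190.98543098445109]
(array([517.1077134 , 107.65584954]), 0.02612191958216146)
(array([ 641.55543359, -107.50582596]), 0.8133761883579816)
[542.54961244 103.17876967 195.63737102] 0.8520277827891184
```

jog_arm --commands '[{"dp":[0,0.0015,0.045],"dr":[0,0,0]},{"dp":[0,0,0.045],"dr":[0,0,0]},{"dp":[0,0,0.045],"dr":[0,0,0]},{"dp":[0,0,0.03],"dr":[0,0,0]},{"dp":[0,0,0.015],"dr":[0,0,0]},{"dp":[0,0,0.011],"dr":[0,0,0]},{"dp":[0,0,0],"dr":[0,0,0]},{"dp":[0,0,0],"dr":[0,0,0]}]'

```text
t: 2.5
eef_pos: [543.4, 104.7, 5.5]
tool_rot: [0.001, 1.0, 0.0, 0.001]
wrist_force: [0.7, 0.7, 0.0]
width: 0.85
grip_force: 0.0
```

jog_arm --commands '[{"dp":[0,0,0],"dr":[0,0,0]},{"dp":[0,0,0],"dr":[0,0,0]},{"dp":[0,0,0],"dr":[0,0,0]},{"dp":[0,0,0],"dr":[0,0,0]},{"dp":[0,0,0],"dr":[0,0,0]},{"dp":[0,0,0],"dr":[0,0,0]}]' --grip -1 --grip_force 40

```text
t: 3.1
eef_pos: [542.8, 104.5, 4.8]
tool_rot: [0.001, 1.0, 0.0, 0.0]
wrist_force: [0.7, -0.5, 0.2]
width: 0.377
grip_force: 0.0
```

```bash
python3 - <<'E'
from h import *
p,d,W,f,T=snap("wrist","w3"); s=arm.state(); print(s["eef_pos"],s["width"],s["grip_force"])
E
```

```text
[542.82803993 104.47030634   4.75257369] 0.3348164931045447 0.0
```

View pics/w3.png

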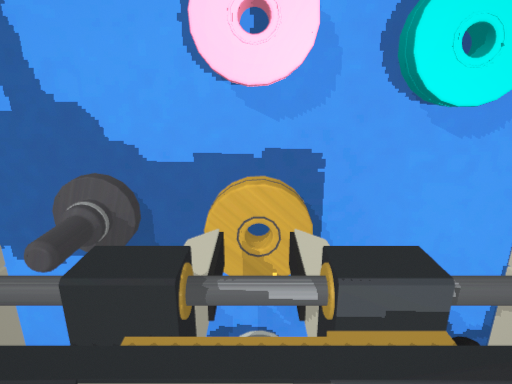

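The fingers have closed on the far (+x) edge of the ring, whose bore is at (259,237). I'll measure where the ring is relative to the fingers.

```bash
python3 - <<'E'
from h import *
import h
p,d,W,f,T=snap("wrist"); print(T.round(3).tolist())
print(W[230:245:7,215:305:12].round(0).tolist())
print(W[255:262,205:215:4].round(0).tolist())
m=(W[...,2]>14)&(W[...,2]<26); m[:, :150]=0;m[:,360:]=0;m[:160]=0
q=W[m]; print(len(q),q.min(0),q.max(0),q.mean(0))
p,d,W,f,T=snap("top","t2"); 
E
python3 - <<'E'
import sys; sys.path.insert(0,'.')
import numpy as np
Z=np.load("w2.npz");W=Z["W"];m=(W[...,2]>14)&(W[...,2]<26);k=m*0;k[125:200,225:295]=1;q=W[m&(k>0)];print(q.min(0),q.max(0),q.mean(0))
E
```

```text
[[0.002, 0.956, 0.292, 463.375], [1.0, -0.002, -0.001, 104.852], [-0.0, 0.292, -0.956, 193.347], [0.0, 0.0, 0.0, 1.0]]
[[[539.0, 81.0, 19.0], [539.0, 88.0, 19.0], [539.0, 95.0, 21.0], [547.0, 101.0, 0.0], [548.0, 109.0, -1.0], [539.0, 115.0, 19.0], [539.0, 122.0, 19.0], [539.0, 129.0, 20.0]], [[531.0, 85.0, 47.0], [536.0, 89.0, 36.0], [543.0, 95.0, 20.0], [550.0, 101.0, 6.0], [550.0, 109.0, 5.0], [543.0, 115.0, 20.0], [533.0, 120.0, 42.0], [531.0, 126.0, 46.0]], [[531.0, 85.0, 54.0], [539.0, 89.0, 39.0], [548.0, 95.0, 20.0], [549.0, 102.0, 16.0], [551.0, 109.0, 14.0], [548.0, 116.0, 20.0], [536.0, 120.0, 44.0], [532.0, 125.0, 53.0]]]
[[[532.0, 82.0, 64.0], [531.0, 84.0, 65.0], [531.0, 86.0, 65.0]], [[532.0, 82.0, 64.0], [532.0, 84.0, 64.0], [531.0, 86.0, 65.0]], [[531.0, 83.0, 67.0], [531.0, 84.0, 67.0], [531.0, 86.0, 67.0]], [[532.0, 82.0, 65.0], [531.0, 84.0, 67.0], [531.0, 86.0, 67.0]], [[532.0, 83.0, 68.0], [532.0, 84.0, 67.0], [532.0, 86.0, 68.0]], [[532.0, 83.0, 68.0], [532.0, 85.0, 68.0], [nan, nan, nan]], [[531.0, 83.0, 70.0], [531.0, 85.0, 70.0], [532.0, 86.0, 69.0]]]
6368 [511.05084359  74.29819135  14.02903821] [569.11156748 137.08031973  21.76465294] [536.9188623  105.55558704  19.4662665 ]
[511.54492236  74.80308395  14.03259608] [574.22701129 137.68550311  22.08348187] [542.09000882 105.93584966  19.59870888]
```

```bash
python3 - <<'E'
from h import *
Z=np.load("w2.npz");W=Z["W"];p=Z["p"]
print("w2 rel TCP (543,103,195)")
for v in (228,232,236,240,250,270,310,330): print(v,[(W[v,u]-[543,103,195]).round(0).tolist()+p[v,u].tolist() for u in (174,180,185,332,338,345,360)])
p,d,W,f,T=snap("wrist");s=arm.state();print(s["eef_pos"],s["width"],s["q"].round(3))
for v in (228,232,236,240,250,270,310): print(v,[(W[v,u]-s["eef_pos"]).round(0).tolist() for u in (205,212,218,224,290,296,302,310)])
E
```

```text
w2 rel TCP (543,103,195)
228 [[84.0, -105.0, -195.0, 230, 145, 83], [84.0, -97.0, -195.0, 237, 141, 64], [85.0, -91.0, -196.0, 236, 140, 63], [85.0, 95.0, -195.0, 235, 140, 63], [85.0, 103.0, -196.0, 231, 147, 89], [85.0, 112.0, -196.0, 237, 142, 65], [85.0, 131.0, -195.0, 150, 88, 42]]
232 [[-12.0, -42.0, 35.0, 162, 180, 180], [-10.0, -40.0, 32.0, 38, 39, 40], [90.0, -92.0, -196.0, 237, 141, 64], [-10.0, 39.0, 32.0, 37, 38, 39], [-11.0, 41.0, 35.0, 162, 180, 180], [-12.0, 45.0, 35.0, 162, 180, 181], [90.0, 132.0, -195.0, 152, 89, 43]]
236 [[-11.0, -42.0, 38.0, 116, 128, 130], [-10.0, -39.0, 36.0, 34, 32, 32], [96.0, -92.0, -197.0, 237, 141, 64], [-8.0, 39.0, 33.0, 38, 37, 39], [-10.0, 41.0, 37.0, 107, 117, 119], [-12.0, 44.0, 40.0, 163, 181, 183], [-12.0, 51.0, 40.0, 160, 157, 149]]
240 [[-11.0, -41.0, 42.0, 39, 39, 39], [-8.0, -39.0, 37.0, 35, 34, 33], [101.0, -92.0, -195.0, 199, 144, 115], [-6.0, 39.0, 34.0, 39, 39, 38], [-10.0, 40.0, 41.0, 40, 40, 40], [-12.0, 42.0, 45.0, 163, 181, 182], [-11.0, 50.0, 44.0, 163, 181, 183]]
250 [[-8.0, -39.0, 49.0, 32, 31, 31], [-3.0, -39.0, 37.0,
[... 1587 characters left out ...]
, -24.0, 44.0], [-11.0, -21.0, 43.0], [-10.0, -19.0, 42.0], [-11.0, -15.0, 44.0], [-11.0, 17.0, 44.0], [-12.0, 19.0, 45.0], [-11.0, 22.0, 44.0], [-11.0, 26.0, 44.0]]
250 [[-36.0, -14.0, 104.0], [-11.0, -20.0, 54.0], [-11.0, -17.0, 54.0], [-11.0, -14.0, 54.0], [-11.0, 15.0, 55.0], [-11.0, 18.0, 54.0], [-11.0, 21.0, 54.0], [-36.0, 16.0, 104.0]]
270 [[-34.0, -13.0, 112.0], [-31.0, -12.0, 105.0], [-11.0, -15.0, 72.0], [-10.0, -13.0, 70.0], [-11.0, 14.0, 71.0], [-11.0, 16.0, 72.0], [-32.0, 13.0, 107.0], [-36.0, 14.0, 115.0]]
310 [[-27.0, -13.0, 118.0], [-16.0, -13.0, 104.0], [-6.0, -13.0, 90.0], [4.0, -13.0, 76.0], [4.0, 14.0, 77.0], [-7.0, 14.0, 91.0], [-21.0, 13.0, 110.0], [-26.0, 14.0, 118.0]]
```

View pics/t2.png

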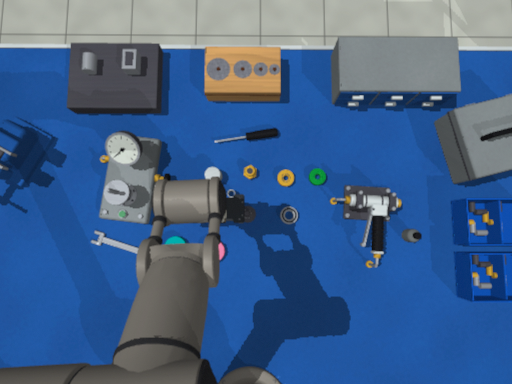

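The depth points show the real fingertips about 33 mm behind the reported TCP, so they passed above the 20 mm ring. The ring itself hasn't moved. I'll reopen and go lower in stages, watching the force.

jog_arm --commands '[{"dp":[0,0.001,0],"dr":[0,0,0]},{"dp":[0,0,0],"dr":[0,0,0]},{"dp":[0,0,0],"dr":[0,0,0]},{"dp":[0,0,0],"dr":[0,0,0]},{"dp":[0,0,0],"dr":[0,0,0]},{"dp":[0,0,0],"dr":[0,0,0]},{"dp":[0,0,0],"dr":[0,0,0]},{"dp":[0,0,0],"dr":[0,0,0]}]' --grip 0.7

```text
t: 4.1
eef_pos: [542.8, 105.5, 4.7]
tool_rot: [0.0, 1.0, 0.0, -0.0]
wrist_force: [0.1, 0.1, 0.2]
width: 0.831
grip_force: 0.0
```

jog_arm --commands '[{"dp":[0,0,0.007],"dr":[0,0,0]},{"dp":[0,0,0.007],"dr":[0,0,0]},{"dp":[0,0,0.006],"dr":[0,0,0]},{"dp":[0,0,0],"dr":[0,0,0]}]'

```text
t: 4.5
eef_pos: [541.9, 105.4, -16.6]
tool_rot: [0.0, 1.0, -0.0, -0.001]
wrist_force: [-0.6, 0.5, -0.7]
width: 0.847
grip_force: 0.0
```

```bash
python3 - <<'E'
from h import *
p,d,W,f,T=snap("wrist","w4");s=arm.state();print(s["eef_pos"],s["width"],s["wrist_force"])
for v in (224,228,230,232,234,238): print(v,[W[v,u].round(0).tolist() for u in (170,176,182,334,340,346)])
E
```

```text
[542.21825878 105.44831147 -16.05768973] 0.8502414150218792 [-0.3914986   0.4632439  -0.30356268]
224 [[534.0, 57.0, -0.0], [534.0, 60.0, -0.0], [534.0, 64.0, 0.0], [533.0, 149.0, 1.0], [534.0, 153.0, -0.0], [534.0, 156.0, -0.0]]
228 [[536.0, 57.0, 0.0], [536.0, 60.0, -0.0], [536.0, 63.0, -1.0], [536.0, 150.0, -1.0], [536.0, 153.0, -0.0], [537.0, 157.0, -1.0]]
230 [[538.0, 56.0, -0.0], [531.0, 64.0, 16.0], [537.0, 63.0, -0.0], [537.0, 150.0, 1.0], [531.0, 149.0, 15.0], [538.0, 157.0, -0.0]]
232 [[530.0, 62.0, 18.0], [531.0, 65.0, 18.0], [538.0, 63.0, 1.0], [532.0, 146.0, 14.0], [531.0, 148.0, 18.0], [531.0, 151.0, 18.0]]
234 [[530.0, 62.0, 21.0], [532.0, 64.0, 18.0], [533.0, 67.0, 15.0], [532.0, 145.0, 18.0], [531.0, 148.0, 21.0], [531.0, 151.0, 20.0]]
238 [[531.0, 63.0, 25.0], [532.0, 66.0, 23.0], [536.0, 67.0, 15.0], [533.0, 145.0, 21.0], [531.0, 147.0, 25.0], [531.0, 150.0, 25.0]]
```

View pics/w4.png

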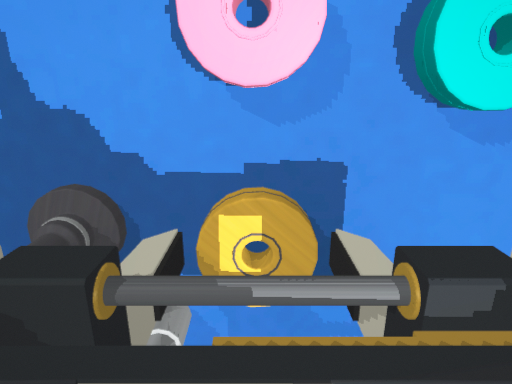

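The view confirms the tips straddle the ring (bore at (257,255)) at z≈15. I'll go down another 11 mm and grip.

jog_arm --commands '[{"dp":[-0.0015,0,0.006],"dr":[0,0,0]},{"dp":[0,0,0.005],"dr":[0,0,0]},{"dp":[0,0,0],"dr":[0,0,0]}]'

```text
t: 4.85
eef_pos: [543.8, 105.4, -27.1]
tool_rot: [0.001, 1.0, 0.0, -0.001]
wrist_force: [-0.4, 0.6, -0.4]
width: 0.854
grip_force: 0.0
```

jog_arm --commands '[{"dp":[0,0,0],"dr":[0,0,0]},{"dp":[0,0,0],"dr":[0,0,0]},{"dp":[0,0,0],"dr":[0,0,0]},{"dp":[0,0,0],"dr":[0,0,0]},{"dp":[0,0,0],"dr":[0,0,0]},{"dp":[0,0,0],"dr":[0,0,0]}]' --grip -1 --grip_force 40

```text
t: 5.45
eef_pos: [544.4, 105.5, -26.1]
tool_rot: [0.0, 1.0, 0.0, 0.0]
wrist_force: [-0.1, 0.5, 0.2]
width: 0.693
grip_force: 40.0
```

jog_arm --commands '[{"dp":[0,0,-0.03],"dr":[0,0,0]},{"dp":[0,0,-0.05],"dr":[0,0,0]},{"dp":[0,0,-0.05],"dr":[0,0,0]},{"dp":[0,0,-0.05],"dr":[0,0,0]},{"dp":[-0.0177,0.0406,0],"dr":[0,0,0]},{"dp":[-0.0177,0.0406,0],"dr":[0,0,0]},{"dp":[-0.0177,0.0406,0],"dr":[0,0,0]},{"dp":[-0.0177,0.0406,0],"dr":[0,0,0]},{"dp":[-0.0177,0.0406,0],"dr":[0,0,0]},{"dp":[-0.0177,0.0406,0],"dr":[0,0,0]}]'

```text
t: 6.45
eef_pos: [650.4, 350.2, 152.2]
tool_rot: [0.001, 1.0, -0.001, -0.001]
wrist_force: [2.2, 0.5, -4.5]
width: 0.694
grip_force: 40.0
```

jog_arm --commands '[{"dp":[0,0,0],"dr":[0,0,0]},{"dp":[0,0,0],"dr":[0,0,0]},{"dp":[0,0,0],"dr":[0,0,0]}]'

```text
t: 6.75
eef_pos: [650.1, 347.9, 152.7]
tool_rot: [0.001, 1.0, -0.001, -0.001]
wrist_force: [-0.3, -0.3, -4.2]
width: 0.691
grip_force: 40.0
```

```bash
python3 - <<'E'
from h import *
p,d,W,f,T=snap("wrist","w5");np.savez("w5",p=p,d=d,W=W,T=T,f=f);s=arm.state();print(s["eef_pos"],s["width"],s["grip_force"],s["wrist_force"],s["q"],T.round(3).tolist())
E
```

```text
[650.37535032 347.6484836  153.52006112] 0.6905181742272577 39.998796517029405 [-0.89890588 -0.9082838  -4.66981697] [ 3.87242177e-01  7.89224238e-01  8.62046311e-01 -2.83874310e-04
  1.49156957e+00 -1.18151234e+00] [[0.002, 0.957, 0.29, 571.094], [1.0, -0.002, -0.002, 348.561], [-0.002, 0.29, -0.957, 341.486], [0.0, 0.0, 0.0, 1.0]]
```

View pics/w5.png

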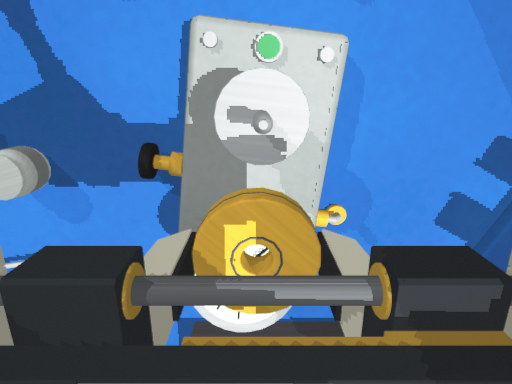

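The wrist view shows the plate centred at about (262,117), the post tip at (263,122) and the held ring's bore at about (257,258).

```bash
cat >> h.py <<'E'
def ray(u,v,z,T,f):
    r=T[:3,:3]@np.array([(u-CC[0])/f,(v-CC[1])/f,1]); o=T[:3,3]; return (o+r*(z-o[2])/r[2]).round(1)
E
python3 - <<'E'
from h import *
import h
h.CC[:]=[256.27,192.27]
Z=np.load("w5.npz");p,T,f,W=Z["p"],Z["T"],float(Z["f"]),Z["W"];z=W[...,2]
m=np.zeros(z.shape,bool);m[50:185,190:330]=1
a=m&(z>97)&(z<112); v,u=np.nonzero(a); e=cv2.fitEllipse(cv2.convexHull(np.c_[u,v].astype(np.float32))); print("plate",e,ray(*e[0],105,T,f), z[a].mean())
q=W[m&(z>148)]; print("tip",len(q),q.mean(0),q.max(0)); v,u=np.nonzero(m&(z>149)); print(u.mean(),v.mean(),ray(u.mean(),v.mean(),154,T,f))
r=np.zeros_like(m);r[185:275,190:325]=1
a=r&(z>190)&(z<212); q=W[a]; print("ring",np.median(q,0),q.min(0),q.max(0))
# bore: lower-depth pixels inside the ring
b=np.zeros_like(m);b[238:276,232:284]=1
g=cv2.medianBlur(cv2.cvtColor(p,cv2.COLOR_BGR2GRAY),3)
cv2.imwrite("pics/c5.png",np.hstack([cv2.resize(p[60:180,200:325],None,fx=3,fy=3),cv2.resize(p[180:300,190:325],None,fx=3,fy=3)]))
E
```

```text
plate ((261.63983154296875, 116.13589477539062), (95.08368682861328, 97.39671325683594), 5.666863918304443) [586.6 351.9 105. ] 104.6760702728221
tip 313 [587.72858606 351.81088606 151.72316585] [593.97798317 357.33521547 155.97536386]
262.5917602996255 123.90636704119851 [587.7 351.8 154. ]
ring [637.79314024 348.51977314 198.30211754] [616.89195425 314.81738273 190.00269135] [659.37102475 382.22097087 205.7174066 ]
```

View pics/c5.png

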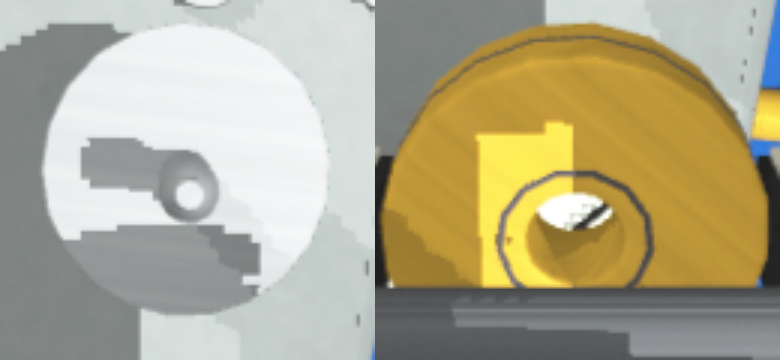

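```bash
python3 - <<'E'
from h import *
import h
h.CC[:]=[256.27,192.27]
Z=np.load("w5.npz");T,f,W=Z["T"],float(Z["f"]),Z["W"]
for z in (198.4,200):print(ray(257,261.3,z,T,f),ray(257,198.5,z,T,f)+[32,0,0])
print(W[215:240:6,210:300:20,2].round(1))
E
```

```text
[649.6 348.5 198.4] [649.4 348.5 198.4]
[648.7 348.5 200. ] [648.9 348.5 200. ]
[[196.8 198.9 198.7 197.6 199.5]
 [199.4 199.4 197.8 198.9 198.4]
 [198.7 198.7 198.2 198.6 198. ]
 [198.7 198.1 198.7 198.2 199. ]
 [199.3 198.2 198.3 198.2 198.9]]
```

jog_arm --commands '[{"dp":[0.0207,0.0011,0],"dr":[0,0,0]},{"dp":[0.0207,0.0011,0],"dr":[0,0,0]},{"dp":[0.02,0.0011,0],"dr":[0,0,0]},{"dp":[0,0,0.008],"dr":[0,0,0]},{"dp":[0,0,0.007],"dr":[0,0,0]},{"dp":[0,0,0],"dr":[0,0,0]},{"dp":[0,0,0],"dr":[0,0,0]},{"dp":[0,0,0],"dr":[0,0,0]}]'

```text
t: 7.6
eef_pos: [590.0, 352.0, 138.7]
tool_rot: [0.001, 1.0, 0.0, 0.0]
wrist_force: [0.3, 0.2, -4.7]
width: 0.692
grip_force: 40.0
```

```bash
python3 - <<'E'
from h import *
p,d,W,f,T=snap("wrist");s=arm.state();print(s["eef_pos"],s["wrist_force"])
np.set_printoptions(linewidth=200)
print(W[240:276:3,236:280:3,2].round(0))
cv2.imwrite("pics/c6.png",cv2.resize(p[180:300,190:325],None,fx=4,fy=4))
E
```

```text
[589.85243772 352.12100525 138.76990276] [ 0.34545852 -0.01933075 -4.93362587]
[[185. 184. 185. 185. 185. 185. 185. 184. 184. 184. 184. 185. 184. 184. 184.]
 [183. 184. 184. 183. 185. 185. 185. 184. 183. 185. 184. 184. 184. 185. 184.]
 [186. 185. 184. 185. 184. 105. 104. 104. 105. 105. 184. 186. 183. 184. 185.]
 [186. 184. 183.  37.  36.  36.  36.  35.  36.  35.  36. 184. 184. 183. 185.]
 [185. 185. 184. 167.  35.  35.  35.  35.  36.  36.  35. 169. 184. 185. 184.]
 [185. 184. 176. 169. 168.  36.  36.  36.  36. 164. 169. 172. 183. 185. 185.]
 [185. 183. 178. 172. 171. 168. 167. 168. 167. 169. 171. 175. 181. 184. 184.]
 [186. 184. 180. 176. 174. 172. 171. 172. 172. 173. 174. 178. 183. 184. 184.]
 [184. 185. 183. 179. 177. 175. 174. 175. 175. 176. 178. 181. 183. 184. 184.]
 [184. 184. 184. 182. 179. 178. 177. 177. 177. 179. 180. 183. 185. 185. 185.]
 [184. 185. 184. 183. 182. 182. 180. 181. 180. 182. 183. 184. 185. 184. 184.]
 [185. 185. 184. 183. 184. 183. 183. 184. 184. 184. 184. 184. 184. 184. 184.]]
```

jog_arm --commands '[{"dp":[0,0,0.005],"dr":[0,0,0]},{"dp":[0,0,0.005],"dr":[0,0,0]},{"dp":[0,0,0.003],"dr":[0,0,0]},{"dp":[0,0,0.003],"dr":[0,0,0]},{"dp":[0,0,0],"dr":[0,0,0]}]'

```text
t: 8.15
eef_pos: [589.0, 352.2, 122.0]
tool_rot: [0.0, 1.0, -0.0, -0.001]
wrist_force: [-0.4, -0.2, -4.7]
width: 0.69
grip_force: 40.0
```

jog_arm --commands '[{"dp":[0,0,0.003],"dr":[0,0,0]},{"dp":[0,0,0.003],"dr":[0,0,0]},{"dp":[0,0,0.003],"dr":[0,0,0]},{"dp":[0,0,0.003],"dr":[0,0,0]},{"dp":[0,0,0],"dr":[0,0,0]}]'

```text
t: 8.65
eef_pos: [589.0, 352.2, 110.0]
tool_rot: [0.0, 1.0, -0.0, -0.0]
wrist_force: [-0.5, -0.4, -4.6]
width: 0.694
grip_force: 40.0
```

```bash
python3 - <<'E'
from h import *
p,d,W,f,T=snap("wrist");s=arm.state();print(s["eef_pos"],s["wrist_force"],s["ft_torque"])
np.set_printoptions(linewidth=200)
print(W[238:274:3,233:284:3,2].round(0))
E
```

```text
[589.15685511 352.23093066 110.38746747] [ 0.60702313 -1.1698992  -4.18527375] [0.00165096 0.0355157  0.01531899]
[[157. 157. 155. 155. 155. 156. 156. 156. 155. 157. 156. 156. 157. 155. 155. 156. 155.]
 [157. 156. 157. 156. 156. 155. 156. 156. 156. 155. 156. 157. 156. 155. 156. 155. 155.]
 [ nan 155. 155. 155. 156. 156. 155. 155. 156. 155. 155. 155. 156. 156. 157. 156. 156.]
 [156. 156. 156. 154. 156. 149. 150. 150. 150. 150. 148. 156. 155. 156. 155. 156. 156.]
 [ nan 155. 155. 155. 149. 150. 151. 153. 152. 152. 150. 148. 138. 156. 156. 156. 156.]
 [156. 155. 155. 144. 148. 151. 152. 153. 153. 153. 151. 148. 141. 154. 156. 156. 155.]
 [155. 155. 155. 147. 149. 152. 155. 155. 155. 154. 150. 148. 144. 154. 156. 156. 156.]
 [156. 156. 155. 150. 146. 152. 154. 154. 155. 154. 150. 144. 146. 153. 155. 156. 157.]
 [156. 156. 156. 153. 148. 146. 155. 155. 155. 153. 144. 147. 149. 154. 156. 156. 156.]
 [156. 157. 155. 154. 150. 149. 148. 148. 148. 147. 149. 150. 153. 156. 157. 155. 157.]
 [156. 156. 156. 157. 153. 152. 150. 149. 150. 149. 151. 152. 154. 156. 156. 156. 155.]
 [156. 156. 157. 155. 156. 154. 154. 152. 153. 153. 154. 155. 155. 156. 156. 157. 156.]]
```

jog_arm --commands '[{"dp":[0,0,0.004],"dr":[0,0,0]},{"dp":[0,0,0.004],"dr":[0,0,0]},{"dp":[0,0,0.004],"dr":[0,0,0]},{"dp":[0,0,0.004],"dr":[0,0,0]},{"dp":[0,0,0.004],"dr":[0,0,0]},{"dp":[0,0,0.003],"dr":[0,0,0]},{"dp":[0,0,0.003],"dr":[0,0,0]},{"dp":[0,0,0],"dr":[0,0,0]}]'

```text
t: 9.5
eef_pos: [589.1, 352.2, 84.2]
tool_rot: [0.0, 1.0, -0.0, -0.0]
wrist_force: [0.0, -0.1, -5.1]
width: 0.691
grip_force: 40.0
```

```bash
python3 - <<'E'
from h import *
p,d,W,f,T=snap("wrist");s=arm.state();print(s["eef_pos"],s["wrist_force"],s["ft_torque"])
np.set_printoptions(linewidth=200)
print(np.nanmedian(W[215:235,210:300,2]), np.nanmedian(W[258:266,252:258],axis=(0,1)))
E
```

```text
[589.21888223 352.31548278  84.49953225] [-0.29896617 -0.0216705  -4.04500763] [ 0.03373831 -0.04223614  0.01282709]
129.85591917658078 [582.14857439 351.65235041 141.96425312]
```

jog_arm --commands '[{"dp":[0,0,0.0015],"dr":[0,0,0]},{"dp":[0,0,0.0015],"dr":[0,0,0]},{"dp":[0,0,0.001],"dr":[0,0,0]},{"dp":[0,0,0],"dr":[0,0,0]},{"dp":[0,0,0],"dr":[0,0,0]}]'

```text
t: 10.05
eef_pos: [589.3, 352.3, 80.7]
tool_rot: [0.0, 1.0, 0.0, 0.0]
wrist_force: [0.4, -0.2, -5.1]
width: 0.691
grip_force: 40.0
```

jog_arm --commands '[{"dp":[0,0,0.0007],"dr":[0,0,0]},{"dp":[0,0,0],"dr":[0,0,0]},{"dp":[0,0,0],"dr":[0,0,0]}]'

```text
t: 10.35
eef_pos: [589.3, 352.3, 80.1]
tool_rot: [0.001, 1.0, 0.0, 0.0]
wrist_force: [-0.9, 0.0, -5.5]
width: 0.695
grip_force: 40.0
```

jog_arm --commands '[{"dp":[0,0,0.0007],"dr":[0,0,0]},{"dp":[0,0,0],"dr":[0,0,0]},{"dp":[0,0,0],"dr":[0,0,0]}]'

```text
t: 10.65
eef_pos: [589.3, 352.3, 79.3]
tool_rot: [0.0, 1.0, 0.0, -0.0]
wrist_force: [1.0, 0.8, -4.5]
width: 0.694
grip_force: 40.0
```

jog_arm --commands '[{"dp":[0,0,0.0007],"dr":[0,0,0]},{"dp":[0,0,0],"dr":[0,0,0]},{"dp":[0,0,0],"dr":[0,0,0]}]'

```text
t: 10.95
eef_pos: [589.4, 352.4, 78.9]
tool_rot: [0.0, 1.0, 0.0, 0.0]
wrist_force: [0.4, -0.5, -3.4]
width: 0.689
grip_force: 40.0
```

jog_arm --commands '[{"dp":[0,0,0.0006],"dr":[0,0,0]},{"dp":[0,0,0],"dr":[0,0,0]},{"dp":[0,0,0],"dr":[0,0,0]}]'

```text
t: 11.25
eef_pos: [589.4, 352.4, 78.8]
tool_rot: [0.0, 1.0, 0.0, 0.0]
wrist_force: [-2.5, -0.9, 3.2]
width: 0.693
grip_force: 40.0
```

jog_arm --commands '[{"dp":[0,0,0],"dr":[0,0,0]},{"dp":[0,0,0],"dr":[0,0,0]},{"dp":[0,0,0],"dr":[0,0,0]},{"dp":[0,0,0],"dr":[0,0,0]}]' --grip 0.7

```text
t: 11.65
eef_pos: [589.4, 352.4, 77.8]
tool_rot: [0.0, 1.0, 0.0, 0.0]
wrist_force: [-0.0, -0.4, -0.7]
width: 0.847
grip_force: 0.0
```

```bash
python3 - <<'E'
from h import *
p,d,W,f,T=snap("wrist");s=arm.state();print(s["eef_pos"],s["wrist_force"],s["width"])
print([np.nanmedian(W[a:a+8,b:b+15,2]).round(1) for a in(208,240) for b in (205,285)])
E
```

```text
[589.39096981 352.38123134  77.8625018 ] [ 0.1305128   0.19807599 -0.37823563] 0.848005872126649
[np.float64(118.4), np.float64(124.3), np.float64(124.6), np.float64(124.6)]
```

jog_arm --commands '[{"dp":[0,0,-0.02],"dr":[0,0,0]},{"dp":[0,0,-0.04],"dr":[0,0,0]},{"dp":[0,0,-0.04],"dr":[0,0,0]},{"dp":[-0.0053,-0.0457,0],"dr":[0,0,0]},{"dp":[-0.0053,-0.0457,0],"dr":[0,0,0]},{"dp":[-0.0053,-0.0457,0],"dr":[0,0,0]},{"dp":[-0.0053,-0.0457,0],"dr":[0,0,0]},{"dp":[-0.0053,-0.0457,0],"dr":[0,0,0]},{"dp":[-0.0053,-0.0457,0],"dr":[0,0,0]},{"dp":[-0.0053,-0.0457,0],"dr":[0,0,0]}]'

```text
t: 12.7
eef_pos: [626.2, 30.5, 178.1]
tool_rot: [0.0, 1.0, 0.0, 0.0]
wrist_force: [0.3, 0.2, 0.2]
width: 0.849
grip_force: 0.0
```

jog_arm --commands '[{"dp":[-0.0053,-0.0457,0],"dr":[0,0,0]},{"dp":[-0.0053,-0.0457,0],"dr":[0,0,0]},{"dp":[-0.0053,-0.0457,0],"dr":[0,0,0]},{"dp":[0,0,0.02],"dr":[0,0,0]},{"dp":[0,0,0],"dr":[0,0,0]},{"dp":[0,0,0],"dr":[0,0,0]},{"dp":[0,0,0],"dr":[0,0,0]}]' --grip 0.4

```text
t: 13.4
eef_pos: [642.3, -103.7, 158.9]
tool_rot: [-0.0, 1.0, -0.0, 0.001]
wrist_force: [-0.1, -0.2, -0.6]
width: 0.698
grip_force: 0.0
```

```bash
python3 - <<'E'
from h import *
p,d,W,f,T=snap("wrist","w7");s=arm.state();print(s["t"],s["eef_pos"],s["tool_rot"],s["width"])
pts=yellow(p,(195,90,320,228)); print(pts.min(0),pts.max(0),fit(pts,T,f,(642,-105),0,18,25))
q=W[pts[:,1],pts[:,0]];q=q[(q[:,2]>13)&(q[:,2]<23)];print(q.min(0),q.max(0),np.median(q,0))
p,d,W,f,T=snap("top"); m=(W[...,2]>95)&(W[...,2]<135); k=m*0;k[165:215,95:140]=1; q=W[m&(k>0)]; print(np.percentile(q[:,2],[10,50,90]),q.mean(0))
E
```

```text
13.45 [ 642.40044137 -103.62763863  159.10529766] [-3.55629583e-04  9.99999619e-01 -1.22328956e-04  7.87192755e-04] 0.6989246563543161
[231 146] [277 193] (array([ 640.95846829, -105.80760808]), 0.9085303431864596)
[ 616.46120761 -129.83655069   13.01288102] [664.81427406 -82.00151412  20.01852351] [ 639.5653304  -105.83834427   17.61673937]
[106.33526112 124.91442705 127.40550278] [588.27246944 344.48026584 121.84486359]
```

jog_arm --commands '[{"dp":[0,-0.002,0.042],"dr":[0,0,0]},{"dp":[0,0,0.042],"dr":[0,0,0]},{"dp":[0,0,0.042],"dr":[0,0,0]},{"dp":[0,0,0.03],"dr":[0,0,0]},{"dp":[0,0,0.015],"dr":[0,0,0]},{"dp":[0,0,0.009],"dr":[0,0,0]},{"dp":[0,0,0.006],"dr":[0,0,0]},{"dp":[0,0,0],"dr":[0,0,0]},{"dp":[0,0,0],"dr":[0,0,0]}]'

```text
t: 14.4
eef_pos: [642.9, -106.9, -26.6]
tool_rot: [0.0, 1.0, -0.0, 0.001]
wrist_force: [-0.3, -0.3, -0.6]
width: 0.7
grip_force: 0.0
```

jog_arm --commands '[{"dp":[0,0,0],"dr":[0,0,0]},{"dp":[0,0,0],"dr":[0,0,0]},{"dp":[0,0,0],"dr":[0,0,0]},{"dp":[0,0,0],"dr":[0,0,0]},{"dp":[0,0,0],"dr":[0,0,0]},{"dp":[0,0,0],"dr":[0,0,0]}]' --grip -1 --grip_force 40

```text
t: 15.0
eef_pos: [642.3, -106.7, -27.2]
tool_rot: [0.0, 1.0, -0.0, 0.001]
wrist_force: [-1.3, 0.9, 5.1]
width: 0.534
grip_force: 40.0
```

jog_arm --commands '[{"dp":[0,0,-0.03],"dr":[0,0,0]},{"dp":[0,0,-0.045],"dr":[0,0,0]},{"dp":[0,0,-0.045],"dr":[0,0,0]},{"dp":[0,0,-0.045],"dr":[0,0,0]},{"dp":[0,0,-0.035],"dr":[0,0,0]},{"dp":[0.0053,0.0459,0],"dr":[0,0,0]},{"dp":[0.0053,0.0459,0],"dr":[0,0,0]},{"dp":[0.0053,0.0459,0],"dr":[0,0,0]},{"dp":[0.0053,0.0459,0],"dr":[0,0,0]},{"dp":[0.0053,0.0459,0],"dr":[0,0,0]}]'

```text
t: 16.0
eef_pos: [614.7, 124.3, 171.2]
tool_rot: [0.001, 1.0, -0.0, -0.001]
wrist_force: [0.9, 0.7, -2.1]
width: 0.53
grip_force: 40.0
```

jog_arm --commands '[{"dp":[0.0053,0.0459,0],"dr":[0,0,0]},{"dp":[0.0053,0.0459,0],"dr":[0,0,0]},{"dp":[0.0053,0.0459,0],"dr":[0,0,0]},{"dp":[0.0053,0.0459,0],"dr":[0,0,0]},{"dp":[0.0053,0.0459,0],"dr":[0,0,0]},{"dp":[0,0,0],"dr":[0,0,0]},{"dp":[0,0,0],"dr":[0,0,0]},{"dp":[0,0,0],"dr":[0,0,0]}]'

```text
t: 16.8
eef_pos: [589.3, 351.2, 171.3]
tool_rot: [0.001, 1.0, -0.001, -0.001]
wrist_force: [-0.3, 0.1, -2.3]
width: 0.535
grip_force: 40.0
```

```bash
cat > ring.py <<'E'
from h import *
p,d,W,f,T=snap("wrist","w8");s=arm.state();print(s["t"],s["eef_pos"],s["tool_rot"],s["wrist_force"],s["width"])
e=s["eef_pos"]; z=W[...,2]-e[2]
a=(z>38)&(z<56); a[:,:190]=0;a[:,325:]=0;a[:195]=0;a[272:]=0
q=W[a]-e; zt=np.median(q[:,2]); q=q[abs(q[:,2]-zt)<2.5]
print("top rel",zt,len(q),"near edge x",np.percentile(q[:,0],0.2),"y",np.percentile(q[:,1],[0.3,99.7]))
# circle fit of near rim
b=np.round(q[:,1]/2); pts=np.array([[q[b==k,0].min(),q[b==k,1][q[b==k,0].argmin()]] for k in np.unique(b) if (b==k).sum()>20 and abs(k*2)<20])
from scipy.optimize import least_squares
print("centre rel eef",least_squares(lambda c:np.hypot(*(pts-c).T)-25,[0,0],loss="soft_l1").x)
np.set_printoptions(linewidth=200)
print(z[232:274:4,230:286:4].round(0))
E
python3 ring.py
```

```text
16.85 [589.54145905 350.89352228 171.58939704] [ 1.19369466e-03  9.99999136e-01 -3.81330783e-04 -3.97755410e-04] [ 0.06722761  0.40478671 -2.94381838] 0.5330897428753186
top rel 44.355934091674385 4680 near edge x -25.94443476102407 y [-30.13311636  31.90243401]
centre rel eef [-1.18191669  0.67954035]
[[  44.   44.   45.   44.   44.   45.   45.   45.   45.   45.   45.   46.   44.   44.]
 [  44.   45.   44.   44.   44.   44.   45.   44.   43.   45.   46.   45.   45.   44.]
 [  44.   45.   44.   44.   45.   45.   44.   44.   44.   44.   44.   44.   44.   45.]
 [  44.   46.   45.   44.   45.   44. -136. -135.   44.   44.   44.   46.   43.   45.]
 [  45.   44.   44.   44. -137. -135. -135. -136. -137. -137.   44.   45.   44.   44.]
 [  44.   45.   45.   34. -135. -136. -137. -136. -136. -135.   30.   45.   45.   44.]
 [  45.   44.   45.   37.   31. -136. -136. -136. -136.   30.   35.   44.   45.   46.]
 [  45.   45.   44.   39.   35.   32.   31.   31.   31.   33.   38.   44.   45.   45.]
 [  44.   44.   45.   43.   38.   nan   36.   35.   37.   38.   42.   45.   44.   45.]
 [  44.   45.   45.   44.   42.   41.   40.   40.   41.   43.   44.   45.   nan   44.]
 [  44.   45.   44.   46.   44.   43.   42.   42.   43.   45.   44.   45.   44.   44.]]
```

jog_arm --commands '[{"dp":[0,0.0013,0.015],"dr":[0,0,0]},{"dp":[0,0,0.015],"dr":[0,0,0]},{"dp":[0,0,0.006],"dr":[0,0,0]},{"dp":[0,0,0.003],"dr":[0,0,0]},{"dp":[0,0,0.003],"dr":[0,0,0]},{"dp":[0,0,0.003],"dr":[0,0,0]},{"dp":[0,0,0.003],"dr":[0,0,0]},{"dp":[0,0,0.003],"dr":[0,0,0]},{"dp":[0,0,0],"dr":[0,0,0]},{"dp":[0,0,0],"dr":[0,0,0]}]'

```text
t: 17.85
eef_pos: [589.3, 353.7, 121.1]
tool_rot: [0.0, 1.0, 0.0, 0.0]
wrist_force: [-0.1, 0.7, -3.0]
width: 0.53
grip_force: 40.0
```

```bash
python3 ring.py
```

```text
17.9 [589.38586776 353.71226857 121.18645008] [4.34792521e-04 9.99999892e-01 9.36319461e-05 1.34921712e-04] [ 0.71277467 -0.77490317 -2.3863829 ] 0.5310915617712941
top rel 44.52945437882694 4670 near edge x -25.931186519668184 y [-30.44251127  31.34850811]
centre rel eef [-1.03445889  0.14294803]
[[44. 45. 45. 45. 45. 45. 44. 44. 46. 44. 45. 44. 45. 44.]
 [45. 45. 44. 46. nan 44. 46. 44. 45. 44. 45. 46. 45. 45.]
 [44. 44. 46. 43. 45. 45. 43. 45. 45. 45. 45. 44. 45. 44.]
 [46. 46. 45. 44. 43. 44. 32. 31. 45. 44. 45. 45. 44. 44.]
 [45. 44. 44. 45. 31. 33. 35. 32. 27.  3. 44. 45. 45. 45.]
 [44. 45. 45. 35.  3. 33. 35.  4.  3.  3. 31. 44. 44. 45.]
 [44. 45. 45. 37. 31.  3.  4.  4.  4. 31. 34. 44. 44. 45.]
 [46. 45. 44. 41. 34. 32. 31. 31. 32. 34. 39. 45. 45. 44.]
 [44. 45. 44. 43. 40. 37. 36. 34. 37. 39. 42. 45. 46. 44.]
 [45. 46. 44. 44. 42. 41. 40. 39. 41. 42. 44. 44. 45. 44.]
 [45. 44. 43. 45. 44. 44. 44. 43. 44. 44. 45. 47. 45. 45.]]
```

jog_arm --commands '[{"dp":[0,-0.0015,0],"dr":[0,0,0]},{"dp":[0,0,0],"dr":[0,0,0]},{"dp":[0,0,0.003],"dr":[0,0,0]},{"dp":[0,0,0.003],"dr":[0,0,0]},{"dp":[0,0,0.003],"dr":[0,0,0]},{"dp":[0,0,0.003],"dr":[0,0,0]},{"dp":[0,0,0],"dr":[0,0,0]},{"dp":[0,0,0],"dr":[0,0,0]}]'

```text
t: 18.7
eef_pos: [589.3, 352.1, 108.9]
tool_rot: [0.0, 1.0, -0.0, -0.0]
wrist_force: [-0.2, -0.6, -2.1]
width: 0.533
grip_force: 40.0
```

```bash
python3 ring.py
```

```text
18.75 [589.35635294 352.16499328 109.06775134] [4.81385310e-04 9.99999881e-01 5.74913811e-05 5.34146250e-05] [ 0.1362401   1.13576658 -2.32781318] 0.5346206839180697
top rel 44.46579901672331 4884 near edge x -25.904162334281843 y [-30.14542748  31.5356694 ]
centre rel eef [-1.02272631  0.19727839]
[[44. 44. 46. 45. 46. 45. 45. 45. 45. 46. 45. 45. 44. 46.]
 [45. 44. 45. 45. 45. 45. 45. 44. 46. 44. 45. 45. 45. 44.]
 [44. 45. 45. 45. 45. 45. 44. 44. 44. 44. 46. 44. 46. 45.]
 [45. 43. 45. 45. 44. 44. 39. 39. 44. 44. 45. 44. 44. 46.]
 [44. 45. 44. 44. 40. 40. 42. 41. 40. 36. 44. 44. 44. 45.]
 [45. 45. 45. 33. 41. 43. 43. 42. 42. 40. 30. 45. 45. 45.]
 [43. 44. 45. 36. 41. 45. 46. 46. 44. 39. 35. 44. 44. 45.]
 [45. 44. 44. 40. 35. 46. 45. 46. 44. 35. 39. 44. 44. 45.]
 [44. 45. 45. 43. 38. 36. 45. 46. 36. 38. 43. 44. 44. 44.]
 [45. 45. 43. 44. 43. 40. 40. 38. 41. 41. 44. 45. 45. 44.]
 [45. 44. 44. 45. 45. 44. 43. 43. 44. 44. 45. 45. 45. 45.]]
```

jog_arm --commands '[{"dp":[0,0,0.003],"dr":[0,0,0]},{"dp":[0,0,0.003],"dr":[0,0,0]},{"dp":[0,0,0.002],"dr":[0,0,0]},{"dp":[0,0,0.001],"dr":[0,0,0]},{"dp":[0,0,0],"dr":[0,0,0]},{"dp":[0,0,0],"dr":[0,0,0]}]'

```text
t: 19.35
eef_pos: [589.4, 352.1, 100.1]
tool_rot: [0.0, 1.0, 0.0, 0.0]
wrist_force: [0.5, 0.7, -3.4]
width: 0.536
grip_force: 40.0
```

jog_arm --commands '[{"dp":[0,0,0.0006],"dr":[0,0,0]},{"dp":[0,0,0],"dr":[0,0,0]},{"dp":[0,0,0],"dr":[0,0,0]}]'

```text
t: 19.65
eef_pos: [589.3, 352.1, 99.5]
tool_rot: [0.0, 1.0, 0.0, 0.0]
wrist_force: [-0.9, -0.3, -2.6]
width: 0.531
grip_force: 40.0
```

jog_arm --commands '[{"dp":[0,0,0.0006],"dr":[0,0,0]},{"dp":[0,0,0],"dr":[0,0,0]},{"dp":[0,0,0],"dr":[0,0,0]}]'

```text
t: 19.95
eef_pos: [589.3, 352.1, 98.8]
tool_rot: [0.0, 1.0, 0.0, -0.0]
wrist_force: [0.4, -0.0, -2.9]
width: 0.53
grip_force: 40.0
```

jog_arm --commands '[{"dp":[0,0,0.0006],"dr":[0,0,0]},{"dp":[0,0,0],"dr":[0,0,0]},{"dp":[0,0,0],"dr":[0,0,0]}]'

```text
t: 20.25
eef_pos: [589.3, 352.1, 98.2]
tool_rot: [0.0, 1.0, 0.0, -0.0]
wrist_force: [-0.1, 0.7, -1.9]
width: 0.532
grip_force: 40.0
```

jog_arm --commands '[{"dp":[0,0,0.0005],"dr":[0,0,0]},{"dp":[0,0,0],"dr":[0,0,0]},{"dp":[0,0,0],"dr":[0,0,0]}]'

```text
t: 20.55
eef_pos: [589.4, 352.1, 97.9]
tool_rot: [0.0, 1.0, 0.0, 0.0]
wrist_force: [-0.1, -0.5, -2.4]
width: 0.531
grip_force: 40.0
```

jog_arm --commands '[{"dp":[0,0,0.0006],"dr":[0,0,0]},{"dp":[0,0,0],"dr":[0,0,0]},{"dp":[0,0,0],"dr":[0,0,0]}]'

```text
t: 20.85
eef_pos: [589.4, 352.2, 97.8]
tool_rot: [0.0, 1.0, 0.0, 0.0]
wrist_force: [-2.6, -0.8, 4.8]
width: 0.533
grip_force: 40.0
```

jog_arm --commands '[{"dp":[0,0,0.0005],"dr":[0,0,0]},{"dp":[0,0,0],"dr":[0,0,0]},{"dp":[0,0,0],"dr":[0,0,0]}]'

```text
t: 21.15
eef_pos: [589.5, 352.2, 97.8]
tool_rot: [0.0, 1.0, 0.0, 0.0]
wrist_force: [-3.3, -1.9, 7.3]
width: 0.536
grip_force: 40.0
```

jog_arm --commands '[{"dp":[0,0,0],"dr":[0,0,0]},{"dp":[0,0,0],"dr":[0,0,0]},{"dp":[0,0,0],"dr":[0,0,0]},{"dp":[0,0,0],"dr":[0,0,0]},{"dp":[0,0,-0.01],"dr":[0,0,0]},{"dp":[0,0,-0.03],"dr":[0,0,0]},{"dp":[0,0,-0.04],"dr":[0,0,0]},{"dp":[0,0,-0.02],"dr":[0,0,0]},{"dp":[0,0,0],"dr":[0,0,0]}]' --grip 0.45

```text
t: 22.05
eef_pos: [591.1, 353.0, 201.7]
tool_rot: [0.0, 1.0, 0.002, 0.004]
wrist_force: [-0.0, -0.2, 0.6]
width: 0.725
grip_force: 0.0
```

```bash
python3 - <<'E'
from h import *
p,d,W,f,T=snap("wrist");s=arm.state();print(s["t"],s["eef_pos"],s["wrist_force"],s["width"])
z=W[...,2]
for lo,hi,n in((137,149,"small"),(119,131,"large")):
    m=(z>lo)&(z<hi);m[:,:180]=0;m[:,330:]=0;m[240:]=0;m[:90]=0
    q=W[m];print(n,len(q),np.percentile(q,[1,50,99],axis=0).round(1).tolist())
    A=np.c_[q[:,:2],np.ones(len(q))];print("tilt",np.linalg.lstsq(A,q[:,2],rcond=None)[0])
E
```

```text
22.1 [590.09162225 352.47168918 198.84379683] [-0.71410089  0.34009738  0.21004217] 0.7245115056193826
small 2756 [[564.3, 329.4, 138.4], [585.9, 352.4, 142.6], [610.7, 375.4, 148.1]]
tilt [ 9.28812238e-03 -5.50592878e-05  1.37159673e+02]
large 1254 [[556.8, 322.0, 120.0], [569.9, 354.1, 124.5], [611.5, 383.4, 129.9]]
tilt [ 3.01477493e-03 -1.77610844e-04  1.22899552e+02]
```

jog_arm --commands '[{"dp":[0.0053,-0.0468,0],"dr":[0,0,0]},{"dp":[0.0053,-0.0468,0],"dr":[0,0,0]},{"dp":[0.0053,-0.0468,0],"dr":[0,0,0]},{"dp":[0.0053,-0.0468,0],"dr":[0,0,0]},{"dp":[0.0053,-0.0468,0],"dr":[0,0,0]},{"dp":[0.0053,-0.0468,0],"dr":[0,0,0]},{"dp":[0.0053,-0.0468,0],"dr":[0,0,0]},{"dp":[0.0053,-0.0468,0],"dr":[0,0,0]},{"dp":[0.0053,-0.0468,0],"dr":[0,0,0]},{"dp":[0.0053,-0.0468,0],"dr":[0,0,0]}]' --grip 1

```text
t: 23.1
eef_pos: [534.5, -117.3, 195.1]
tool_rot: [0.0, 1.0, 0.001, -0.001]
wrist_force: [0.8, 0.3, -0.8]
width: 1.003
grip_force: 0.0
```

jog_arm --commands '[{"dp":[0.0053,-0.0468,0],"dr":[0,0,0]},{"dp":[0.0053,-0.0468,0],"dr":[0,0,0]},{"dp":[0.0053,-0.0468,0],"dr":[0,0,0]},{"dp":[0.0053,-0.0468,0],"dr":[0,0,0]},{"dp":[0.0053,-0.0468,0],"dr":[0,0,0]},{"dp":[0,0,0],"dr":[0,0,0]},{"dp":[0,0,0],"dr":[0,0,0]},{"dp":[0,0,0],"dr":[0,0,0]}]'

```text
t: 23.9
eef_pos: [508.9, -348.5, 195.6]
tool_rot: [0.0, 1.0, 0.001, -0.001]
wrist_force: [0.9, -0.1, 0.3]
width: 1.001
grip_force: 0.0
```

```bash
python3 - <<'E'
from h import *
p,d,W,f,T=snap("wrist","w9");np.savez("w9",p=p,d=d,W=W,T=T,f=f);s=arm.state();print(s["t"],s["eef_pos"],s["tool_rot"],s["width"])
E
```

```text
23.95 [ 509.22946949 -348.27988346  195.99733829] [-2.01209924e-04  9.99999665e-01  6.56580903e-04 -4.46276610e-04] 0.999233423776778
```

View pics/w9.png

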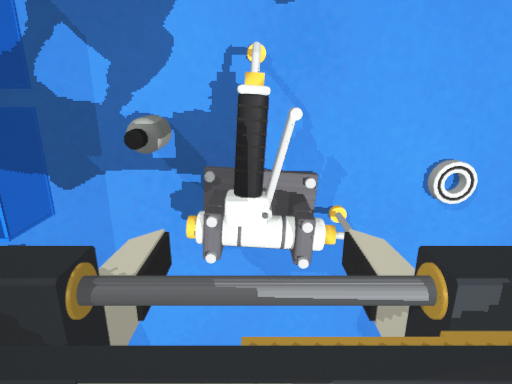

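The last view shows the grip at columns 235–268, rows 92–195, with the trigger lever running from its free end at (295,114) to the pivot near (268,205). The oiler is at (148,135), clear on the -y side.

```bash
python3 - <<'E'
from h import *
import h; h.CC[:]=[256.27,192.27]
Z=np.load("w9.npz");p,T,f,W=Z["p"],Z["T"],float(Z["f"]),Z["W"];z=W[...,2]
m=np.zeros(z.shape,bool);m[80:200,225:275]=1
g=m&(z>66)&(z<92)
# per-row left/right edges of the grip (z~83 top)
L=[];R=[]
for v in range(98,188,4):
    u=np.nonzero(g[v])[0]
    w=W[v,u]; w=w[w[:,2]>76]; L.append([w[:,0].mean(),w[:,1].min()]);R.append([w[:,0].mean(),w[:,1].max()])
L,R=np.array(L),np.array(R); a=np.polyfit(L[:,0],L[:,1],1);b=np.polyfit(R[:,0],R[:,1],1)
print("back edge",a,"front",b); 
for x in (450,480,500): print(x,np.polyval(a,x),np.polyval(b,x))
q=W[g&(z>76)];print("zmed",np.median(q[:,2]), "x range",q[:,0].min(),q[:,0].max())
m=np.zeros(z.shape,bool);m[105:200,266:305]=1
l=m&(z>66)&(z<92);q=W[l];print("lever",len(q),np.percentile(q,[1,50,99],axis=0).round(1).tolist())
for v in range(112,200,8):
    u=np.nonzero(l[v])[0]
    if len(u): w=W[v,u]; print(v,u.min(),u.max(),w[0].round(1),w[-1].round(1))
# barrel along gun y: highest points
m=np.zeros(z.shape,bool);m[190:260,185:335]=1
q=W[m&(z>88)];print("barrel",q.mean(0).round(1),q.min(0).round(1),q.max(0).round(1)); print(cv2.fitLine(q[:,:2].astype(np.float32),cv2.DIST_HUBER,0,.01,.01).ravel())
# cap/grip end
for v in range(78,100,2): print(v,W[v,250].round(1),p[v,250])
E
```

```text
back edge [-6.48455632e-02 -3.35775905e+02] front [ 7.33445542e-02 -3.72388504e+02]
450 -364.9564086150335 -339.38345439131797
480 -366.9017755121625 -337.18311776556016
500 -368.1986867769151 -335.71622668172165
zmed 82.1668289790004 x range 418.8134781498032 530.2218939443417
lever 906 [[442.7, -339.3, 66.9], [478.4, -324.1, 78.3], [528.5, -307.5, 82.6]]
112 266 302 [ 446.4 -339.2   78.1] [ 446.5 -306.5   78.7]
120 266 296 [ 453.2 -339.3   82.6] [ 453.5 -311.8   79. ]
128 266 293 [ 461.  -339.    76.5] [ 460.9 -314.1   77.6]
136 282 291 [ 469.6 -323.2   66.2] [ 468.3 -315.7   77.2]
144 280 288 [ 476.7 -325.3   70.2] [ 475.5 -318.4   78.3]
152 278 286 [ 484.1 -327.3   72.6] [ 483.3 -320.    76.8]
160 275 283 [ 492.8 -329.7   67.8] [ 490.4 -322.9   80. ]
168 273 281 [ 500.5 -331.7   69.3] [ 498.6 -324.5   77.9]
176 271 279 [ 507.8 -333.7   72.3] [ 506.8 -326.1   76.4]
184 268 276 [ 517.3 -336.4   67.6] [ 514.2 -329.    78.6]
192 266 274 [ 525.3 -338.3   68.9] [ 522.6 -330.8   77.7]
barrel [ 562.7 -348.5   94.5] [ 537.9 -401.1   88. ] [ 588.6 -290.   102.1]
[ 2.8791815e-02  9.9958545e-01  5.6307574e+02 -3.4704257e+02]
78 [ 417.2 -353.6   77.4] [ 86 231 253]
80 [ 418.8 -353.6   77. ] [ 87 234 253]
82 [ 420.6 -353.6   78.4] [ 90 236 254]
84 [ 422.2 -353.6   76.8] [121 236 253]
86 [ 424.  -353.5   82.8] [253 254 253]
88 [ 425.7 -353.5   82.7] [254 255 254]
90 [ 427.4 -353.5   83.2] [253 254 253]
92 [ 429.  -353.5   84.7] [251 252 251]
94 [ 430.7 -353.6   81.8] [55 54 53]
96 [ 432.4 -353.6   82.5] [62 58 57]
98 [ 434.1 -353.6   82.4] [63 61 62]
```

jog_arm --commands '[{"dp":[0.0296,0.0003,0],"dr":[0,0,3.55]},{"dp":[0,0,0.035],"dr":[0,0,0]},{"dp":[0,0,0.035],"dr":[0,0,0]},{"dp":[0,0,0.02],"dr":[0,0,0]},{"dp":[0,0,0],"dr":[0,0,0]},{"dp":[0,0,0],"dr":[0,0,0]}]'

```text
t: 24.55
eef_pos: [480.2, -348.7, 107.3]
tool_rot: [0.031, 1.0, -0.0, 0.0]
wrist_force: [0.3, -0.2, -0.3]
width: 0.996
grip_force: 0.0
```

```bash
cat > gun.py <<'E'
from h import *
p,d,W,f,T=snap("wrist");s=arm.state();e=s["eef_pos"];print(s["t"],e,s["tool_rot"],s["width"],s["wrist_force"])
y=-0.063; ex=np.array([np.cos(y),np.sin(y)]);ey=np.array([-np.sin(y),np.cos(y)]);O=np.array([478.2,-351])
G=np.stack([(W[...,:2]-O)@ex,(W[...,:2]-O)@ey,W[...,2]],-1)
print("eef gun",(e[:2]-O)@ex,(e[:2]-O)@ey)
g=(abs(G[...,1])<45)&(G[...,2]>60)&(G[...,2]<86)
for x in range(-50,60,8):
    q=G[g&(abs(G[...,0]-x)<2)]
    if len(q)>5:
        t=q[(q[:,1]<14)&(q[:,2]>77)]; l=q[(q[:,1]>14)&(q[:,2]>70)]
        print(x,"grip",t[:,1].min().round(1) if len(t) else None,t[:,1].max().round(1) if len(t) else None,"lever",np.percentile(l[:,1],[3,97]).round(1) if len(l)>3 else None, np.median(l[:,2]).round(1) if len(l) else None)
k=(G[...,2]<e[2]+75)&(G[...,2]>e[2]+25)&(abs(G[...,1])>36)&(abs(G[...,1])<75); q=G[k]
if len(q):
    for sgn in(-1,1): w=q[np.sign(q[:,1])==sgn]; print("finger",np.percentile(w,[1,50,99],axis=0).round(1).tolist())
E
python3 gun.py
```

```text
24.6 [ 480.55452503 -349.31068701  108.05871376] [ 3.08161356e-02  9.99524469e-01 -7.01286891e-04  8.41953503e-04] 0.9983325608986584 [-0.45917628  0.45801922  0.26727632]
eef gun 2.2434976904824597 1.8341986347530128
-50 grip -17.3 12.2 lever None None
-42 grip -15.7 10.4 lever None None
-34 grip -15.2 10.5 lever [31.9 41.9] 78.5
-26 grip -16.4 11.1 lever [30.1 37.8] 78.3
-18 grip -14.8 10.0 lever [28.3 34.9] 78.3
-10 grip -16.1 10.6 lever [26.8 33.6] 78.2
-2 grip -16.6 11.5 lever [25.1 32. ] 78.4
6 grip -15.5 10.2 lever [23.4 30.3] 78.3
14 grip -15.6 10.3 lever [21.9 28.5] 78.4
22 grip -16.4 11.0 lever [20.1 27. ] 78.1
30 grip -15.2 10.5 lever [18.7 25.5] 78.3
38 grip -15.4 10.6 lever [17.1 23.8] 78.3
46 grip -19.8 13.5 lever [15.2 22.2] 78.3
54 grip -24.4 -24.4 lever [19.7 21.2] 78.2
finger [[-9.9, -60.3, 139.1], [-9.0, -47.2, 163.8], [10.3, -42.9, 182.7]]
finger [[-10.0, 48.3, 138.8], [-9.1, 52.6, 163.8], [10.3, 65.7, 182.7]]
```

jog_arm --commands '[{"dp":[0,0.0008,0.02],"dr":[0,0,0]},{"dp":[0,0,0.025],"dr":[0,0,0]},{"dp":[0,0,0.025],"dr":[0,0,0]},{"dp":[0,0,0.018],"dr":[0,0,0]},{"dp":[0,0,0],"dr":[0,0,0]},{"dp":[0,0,0],"dr":[0,0,0]}]'

```text
t: 25.2
eef_pos: [480.5, -349.2, 20.1]
tool_rot: [0.031, 1.0, -0.001, 0.001]
wrist_force: [0.6, 0.7, -0.1]
width: 1.002
grip_force: 0.0
```

```bash
python3 gun.py
```

```text
25.25 [ 480.7392437  -349.48207125   20.53787381] [ 0.03130129  0.99950869 -0.00104277  0.00123223] 1.0025371641995828 [-0.71849706 -0.39218878 -0.06574402]
eef gun 2.438639969500967 1.674783971179961
-50 grip -17.3 12.1 lever None None
-42 grip -15.7 10.4 lever None None
-34 grip -16.0 10.6 lever [31.7 42. ] 78.4
-26 grip -16.9 11.5 lever [29.9 38. ] 78.2
-18 grip -15.9 10.4 lever [28.4 35.3] 78.1
-10 grip -45.0 10.7 lever [26.6 33.3] 78.2
-2 grip -44.0 11.5 lever [25.  31.6] 78.1
6 grip None None lever [23.7 24.2] 71.8
14 grip -13.0 8.9 lever None None
22 grip -17.1 11.5 lever [20.1 26.7] 78.3
30 grip -15.8 10.2 lever [18.5 25.1] 78.1
38 grip -15.4 -5.5 lever [16.8 17.7] 72.2
46 grip None None lever None None
finger [[-9.8, -60.6, 47.0], [-8.8, -47.0, 75.3], [63.4, -37.5, 95.1]]
finger [[-38.0, 36.3, 51.2], [-8.9, 50.5, 77.8], [10.8, 65.2, 95.0]]
```

jog_arm --commands '[{"dp":[0,0.001,0],"dr":[0,0,0]},{"dp":[0,0,0],"dr":[0,0,0]},{"dp":[0,0,0],"dr":[0,0,0]},{"dp":[0,0,0],"dr":[0,0,0]},{"dp":[0,0,0],"dr":[0,0,0]},{"dp":[0,0,0],"dr":[0,0,0]},{"dp":[0,0,0],"dr":[0,0,0]},{"dp":[0,0,0],"dr":[0,0,0]},{"dp":[0,0,0],"dr":[0,0,0]}]' --grip -1 --grip_force 30

```text
t: 26.15
eef_pos: [478.6, -350.5, 18.2]
tool_rot: [0.031, 1.0, -0.002, -0.001]
wrist_force: [-4.1, -11.4, -4.4]
width: 0.386
grip_force: 30.0
```

```bash
cat > chk.py <<'E'
from h import *
import subprocess
exec(open("gun.py").read())
p,d,W,f,T=snap("top"); z=W[...,2];k=z*0;k[165:215,95:140]=1
m=(k>0)&(z>128)&(z<156)&~((abs(W[...,0]-588)<7)&(abs(W[...,1]-350)<9)); q=W[m]; print("stack top z",np.median(q[:,2]),len(q))
E
python3 chk.py
```

```text
26.2 [ 478.61727506 -350.47288902   18.18562065] [ 3.13225608e-02  9.99507549e-01 -1.81799149e-03 -5.01146688e-04] 0.38426763309471773 [ -3.87816936 -10.46607638  -4.57384631]
eef gun 0.38326122609128166 0.5523362169525451
-50 grip -17.3 12.3 lever None None
-42 grip -16.0 10.3 lever [14.8 19.3] 74.7
-34 grip -15.5 13.9 lever [14.1 22.3] 78.7
-26 grip -16.5 14.0 lever [14.3 18.8] 78.6
-18 grip -15.7 13.8 lever [14.1 18.6] 78.6
-10 grip -27.7 14.0 lever [15.1 29.9] 78.4
-2 grip -16.6 13.7 lever [14.1 18.7] 78.4
14 grip -16.1 13.7 lever [14.1 18.3] 78.7
22 grip -16.9 13.9 lever [14.3 18.7] 78.5
30 grip -15.8 14.0 lever [14.  18.4] 78.6
stack top z 147.605878689924 428
```

jog_arm --commands '[{"dp":[0,0,0],"dr":[0,0,0]},{"dp":[0,0,0],"dr":[0,0,0]},{"dp":[0,0,0],"dr":[0,0,0]},{"dp":[0,0,0],"dr":[0,0,0]},{"dp":[0,0,0],"dr":[0,0,0]},{"dp":[0,0,0],"dr":[0,0,0]},{"dp":[0,0,0],"dr":[0,0,0]},{"dp":[0,0,0],"dr":[0,0,0]},{"dp":[0,0,0],"dr":[0,0,0]},{"dp":[0,0,0],"dr":[0,0,0]}]'

```text
t: 27.25
eef_pos: [478.6, -350.5, 18.2]
tool_rot: [0.031, 1.0, -0.002, -0.001]
wrist_force: [-5.3, -9.8, -4.6]
width: 0.384
grip_force: 30.0
```

jog_arm --commands '[{"dp":[0,0,0],"dr":[0,0,0]},{"dp":[0,0,0],"dr":[0,0,0]},{"dp":[0,0,0],"dr":[0,0,0]},{"dp":[0,0,0],"dr":[0,0,0]},{"dp":[0,0,0],"dr":[0,0,0]},{"dp":[0,0,0],"dr":[0,0,0]},{"dp":[0,0,0],"dr":[0,0,0]},{"dp":[0,0,0],"dr":[0,0,0]},{"dp":[0,0,0],"dr":[0,0,0]},{"dp":[0,0,0],"dr":[0,0,0]}]' --grip 1

```text
t: 28.25
eef_pos: [479.6, -347.7, 18.6]
tool_rot: [0.032, 1.0, 0.0, 0.0]
wrist_force: [-0.3, -0.5, -0.1]
width: 0.999
grip_force: 0.0
```

jog_arm --commands '[{"dp":[0,0,0],"dr":[0,0,0]},{"dp":[0,0,0],"dr":[0,0,0]},{"dp":[0,0,0],"dr":[0,0,0]},{"dp":[0,0,0],"dr":[0,0,0]},{"dp":[0,0,0],"dr":[0,0,0]}]'

```text
t: 28.75
eef_pos: [479.7, -347.7, 18.6]
tool_rot: [0.031, 1.0, 0.0, 0.0]
wrist_force: [0.3, -1.2, 0.1]
width: 1.002
grip_force: 0.0
```

```bash
python3 chk.py
```

```text
28.8 [ 479.67579006 -347.70103882   18.59628753] [3.14333269e-02 9.99505850e-01 1.01934424e-05 2.69770579e-05] 1.0027669884614316 [ 0.11138541 -0.11222924 -0.07807791]
eef gun 1.2651652236020114 3.3853298369209615
-50 grip -17.6 12.3 lever None None
-42 grip -15.5 10.6 lever None None
-34 grip -15.8 10.9 lever [31.7 42. ] 78.5
-26 grip -16.9 11.6 lever [29.9 38.1] 78.3
-18 grip -15.6 10.4 lever [28.3 34.9] 78.1
-10 grip -45.0 10.3 lever [26.6 33.4] 78.1
-2 grip -42.5 11.5 lever [25.  31.7] 78.2
6 grip None None lever None None
14 grip -14.8 9.4 lever [22.5 27.7] 78.5
22 grip -17.0 11.4 lever [20.1 26.7] 78.2
30 grip -15.6 10.1 lever [18.3 25.2] 78.1
38 grip -15.9 -15.3 lever [17.  17.4] 71.5
46 grip None None lever None None
finger [[-10.6, -59.4, 45.6], [-9.6, -45.6, 73.6], [63.3, -37.6, 93.2]]
finger [[-38.0, 36.3, 50.1], [-9.8, 51.9, 76.9], [9.6, 66.6, 93.1]]
stack top z 143.0575207260162 294
```

Released fully and the stack is back down. Now the second squeeze, after shifting the centre 1 mm back.

jog_arm --commands '[{"dp":[0,-0.001,0],"dr":[0,0,0]},{"dp":[0,0,0],"dr":[0,0,0]},{"dp":[0,0,0],"dr":[0,0,0]},{"dp":[0,0,0],"dr":[0,0,0]},{"dp":[0,0,0],"dr":[0,0,0]},{"dp":[0,0,0],"dr":[0,0,0]},{"dp":[0,0,0],"dr":[0,0,0]},{"dp":[0,0,0],"dr":[0,0,0]},{"dp":[0,0,0],"dr":[0,0,0]}]' --grip -1 --grip_force 30

```text
t: 29.75
eef_pos: [478.2, -350.4, 18.0]
tool_rot: [0.031, 1.0, -0.001, -0.001]
wrist_force: [-4.9, -7.7, -2.9]
width: 0.381
grip_force: 30.0
```

```bash
python3 chk.py
```

```text
29.8 [ 478.24797308 -350.38761273   18.02975348] [ 3.12943791e-02  9.99509276e-01 -9.48526007e-04 -9.84637576e-04] 0.3843372610264651 [-3.8688242  -7.18005505 -3.7589047 ]
eef gun 0.00932302366924654 0.6141926958859689
-50 grip -17.4 12.3 lever None None
-42 grip -15.7 10.7 lever [14.9 19.4] 75.8
-34 grip -16.1 14.0 lever [14.2 22.5] 78.7
-26 grip -16.7 13.9 lever [14.3 18.7] 78.4
-18 grip -15.6 13.8 lever [14.1 18.6] 78.4
-10 grip -27.7 14.0 lever [15.1 29.8] 78.4
-2 grip -16.6 13.7 lever [14.1 18.7] 78.5
14 grip -16.3 13.7 lever [14.1 18.3] 78.7
22 grip -17.0 13.9 lever [14.2 18.6] 78.5
30 grip -15.9 13.9 lever [14.  18.3] 78.2
stack top z 147.55728817390082 437
```

jog_arm --commands '[{"dp":[0,0,0],"dr":[0,0,0]},{"dp":[0,0,0],"dr":[0,0,0]},{"dp":[0,0,0],"dr":[0,0,0]},{"dp":[0,0,0],"dr":[0,0,0]},{"dp":[0,0,0],"dr":[0,0,0]},{"dp":[0,0,0],"dr":[0,0,0]},{"dp":[0,0,0],"dr":[0,0,0]},{"dp":[0,0,0],"dr":[0,0,0]},{"dp":[0,0,0],"dr":[0,0,0]},{"dp":[0,0,0],"dr":[0,0,0]}]'

```text
t: 30.85
eef_pos: [478.3, -350.4, 18.0]
tool_rot: [0.031, 1.0, -0.001, -0.001]
wrist_force: [-5.1, -7.4, -4.9]
width: 0.382
grip_force: 30.0
```

Release, then lift clear and settle.

jog_arm --commands '[{"dp":[0,0,0],"dr":[0,0,0]},{"dp":[0,0,0],"dr":[0,0,0]},{"dp":[0,0,0],"dr":[0,0,0]},{"dp":[0,0,0],"dr":[0,0,0]},{"dp":[0,0,0],"dr":[0,0,0]},{"dp":[0,0,0],"dr":[0,0,0]},{"dp":[0,0,0],"dr":[0,0,0]},{"dp":[0,0,0],"dr":[0,0,0]},{"dp":[0,0,0],"dr":[0,0,0]},{"dp":[0,0,0],"dr":[0,0,0]}]' --grip 1

```text
t: 31.85
eef_pos: [479.6, -348.8, 18.6]
tool_rot: [0.032, 1.0, -0.0, 0.0]
wrist_force: [-1.1, 0.4, -0.6]
width: 0.998
grip_force: 0.0
```

jog_arm --commands '[{"dp":[0,0,-0.02],"dr":[0,0,0]},{"dp":[0,0,-0.03],"dr":[0,0,0]},{"dp":[0,0,-0.03],"dr":[0,0,0]},{"dp":[0,0,-0.03],"dr":[0,0,0]},{"dp":[0,0,0],"dr":[0,0,0]},{"dp":[0,0,0],"dr":[0,0,0]},{"dp":[0,0,0],"dr":[0,0,0]},{"dp":[0,0,0],"dr":[0,0,0]},{"dp":[0,0,0],"dr":[0,0,0]},{"dp":[0,0,0],"dr":[0,0,0]}]'

```text
t: 32.85
eef_pos: [479.4, -348.5, 127.9]
tool_rot: [0.031, 1.0, 0.0, -0.0]
wrist_force: [-0.2, -0.1, 0.9]
width: 1.0
grip_force: 0.0
```

```bash
python3 chk.py; python3 -c "
from station import job
print(job.hand_in())"
```

```text
32.9 [ 479.45480383 -348.56304502  128.07657856] [ 3.14368571e-02  9.99505637e-01  3.22722915e-04 -3.17036177e-04] 1.0001320360925947 [0.18509425 0.16824576 0.48008772]
eef gun 1.0988878680724814 2.511120796213367
-50 grip -17.4 11.9 lever None None
-42 grip -15.7 9.9 lever None None
-34 grip -16.3 10.7 lever [31.8 42.1] 78.7
-26 grip -16.7 11.5 lever [30.1 38.2] 78.4
-18 grip -15.5 10.1 lever [28.5 35.6] 78.3
-10 grip -16.1 10.7 lever [26.8 33.8] 78.0
-2 grip -16.6 10.9 lever [25.3 32. ] 78.2
6 grip -15.3 10.3 lever [23.6 30.4] 78.1
14 grip -15.4 10.4 lever [22.  28.6] 78.2
22 grip -16.2 11.2 lever [20.1 26.9] 78.3
30 grip -15.8 9.7 lever [18.5 25.5] 78.5
38 grip -15.9 9.7 lever [17.1 24. ] 78.3
46 grip -20.1 13.9 lever [14.6 21.9] 78.5
54 grip -24.1 13.7 lever [14.4 20.5] 83.4
finger [[-10.8, -60.4, 159.4], [-9.8, -46.9, 183.8], [9.5, -42.8, 202.6]]
finger [[-10.7, 48.4, 159.4], [-9.7, 52.7, 184.0], [9.7, 65.8, 202.8]]
stack top z 142.91198507417369 289
the job is handed in; nothing more can be done
None
```

Both weights are home on the carrier, the trigger was squeezed, held and released twice, and the stack settled with the arm clear; I handed the job in at about 33 s, and no verdict came back.

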